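# Put the walnuts away in the locked blue tub

## Robot

A 7-joint arm with a two-finger parallel gripper is mounted at the origin on the work surface. World frame = base frame: x ahead of the robot, y to its left, z up, the work surface at z = 0. Lengths are in mm, angles in rad, forces in N, time in s.
With the tool pointing down it reaches from about 400 to 850 mm from the base axis. Payload 10.4 kg.
Tool frame: the origin (TCP) lies on the centre line of the jaws, within the pads' length; the fingertips stand robot.tips_ahead ahead of it and the grasp point (between the pads) lies 5 mm behind it (robot.tips_ahead is the distance from the TCP to the fingertips, in mm); z points along the fingers, y is the direction in which the jaws open and shut (so a half turn about z gives the same grasp; the last joint's range is limited). The gripper opens to 87 mm and grips with 3 to 60 N. Pads are 19 mm wide; open, the fingers measure 117 mm over their backs; the gripper's body (75 mm by 190 mm) begins 51 mm behind the grasp point.
Start: joints at [-1.228, 0.332, -0.065, 1.46, 0.022, 1.35, -0.088], TCP at [223.549, 583.675, 236.576] pointing down, gripper open.
Joint ranges: [-2.6, 2.6], [-0.5, 2.12], [-1.47, 1.34], [0.16, 2.42], [-1.27, 4.41], [0.06, 2.06], [-2.6, 2.6]. Speed limits (rad/s): [2.22, 2.22, 2.79, 2.79, 3.14, 3.14, 3.14].

## Interface

Orientations are given as a rotation vector (axis times angle).
In Python, from cell import robot gives the robot as it stands.
- The arm moves only by the tool carry_out, never from a script. Its argument "deltas" is one flat list of numbers, 6 for each row, row after row: the shift along the tool's x, y, z normalised to -1 to 1, where 1 is 0.15 m, then the turn, a rotation vector about the tool's x, y, z normalised to -1 to 1, where 1 is 30 degrees. In form: [dx, dy, dz, rx, ry, rz, dx, dy, dz, rx, ry, rz, ...]. A call has 1 to 12 rows; each row is the pose to reach, as a shift and turn from the pose commanded when the call began, along the tool's axes at that moment; what a row does not reach only later rows make up. A row lasts 1/12 s, in which the tool goes at most 41.7 mm and 7.16 degrees, less where a joint would pass 70% of its speed; a pose out of reach is approached as far as the arm can. A call with a number of a shift or a turn outside -1 to 1 is refused whole. A call with a gripper value outside its range is refused whole. "gripper" is the closure, from -1 (fully open) to 1 (shut), set as the call begins (left out, the last holds). The fingers move at their own pace and stop on an object; "squeeze" is the grip in N (left out, the last holds). Time passes only in rows, so rows that repeat a pose let the fingers close. It gives the time, the measured TCP pose, the force and the opening at its end, in the units of the state.
- robot.sense(): the state, without advancing time (a new reading comes with each control period).
- robot.grab_frame(name): name is "scene" or "top"; returns a dict with "color" (420x560x3 uint8, red, green, blue), "fovy" (degrees; the focal length in pixels is half the picture's height over the tangent of half this angle, whatever the lens; pixels are square), "cx", "cy" (the principal point, pixels), "R" (3x3) and "t" (3): a world point X has camera coordinates R X + t. Camera axes: x right, y down, z forward; pixel columns grow to the right and rows downward; lengths in mm; the calibration is good to about 2 mm. A picture is of the moment at which its call begins. There is no depth.
- robot.finish_job(): hands the job in, once; it reports no verdict.
The state is a dict: "t": time; "q": joint angles; "joint_vel": joint speeds; "tau": joint torques, N m; "tool_pos": TCP position; "eef_rot": TCP orientation; "wrist_force": force on the tool from outside, world axes, zero at the start; "ft_torque": the same for the moment, N m; "finger_gap": finger opening in mm.
Only numpy, scipy, OpenCV 4.12 (cv2) and the standard library are available. Lean on these libraries where they do the work, as an engineer would, in place of code of your own. Each camera call takes 0.05 s, during which the arm holds its last target. There are 200 camera calls.

## Task

Put the walnuts away where the mice cannot get them: slide the orange lock of the blue tub free and slide its lid fully open, gather the loose walnuts from the bench into the long white dish with the others, and only then carry the dish, held level with all the walnuts in it, and set it down on the floor of the tub. Slide the lid fully shut and slide the lock fully home again, leaving everything released. Never tip the dish, and leave the funnel, the spoon rest and the vegetable brush where they are.

Things in the scene. Friction and masses are not known exactly. Their poses are not given: they have to be found in the camera images.
- tub: blue plastic tub, 240 x 240 mm, 75 mm high to where the lid runs, side channels 91 mm; inside 230 x 230 mm, floor 4 mm thick, 72 mm clear under the lid; does not move. Origin: centre of its underside. Its x points the way the lid opens (roughly away from the robot), its y to the side with the lock, where a shoulder under the lock sticks out 56 mm at x = -5 to 65 mm, 75 mm high
- lid (a joint): pale blue lid of the tub, a panel 230 x 228 x 6 mm, top 82 mm above the bench; 0 = shut, slides along the tub's +x to 0.16 m = fully open, uncovering a hole from tub x = -115 to +45 mm, 230 mm wide. Stays where it is left (about 2 N of friction). While the lock is home it moves no more than about 3 mm
- lid_grip (a point): middle of the top edge of the upright dark blue rib by which the lid is slid, 104 mm above the bench; the rib is 12 mm thick along the tub's x, 90 mm long along its y, 22 mm high. It moves with the lid; lid shut: tub x = -85 mm, y = 0
- lock (a joint): orange lock slide on the tub's shoulder; its tongue sits in a notch in the lid's edge; 0 = home (locked), slides along the tub's +y (outwards) to 0.02 m = fully free; lets the lid go from 0.012 m. Stays where it is left (about 2 N of friction). The tongue has 3 mm of play in the notch, so it goes home only with the lid shut
- lock_grip (a point): middle of the top edge of the lock's thumb piece, 105 mm above the bench; the thumb piece is 12 mm thick along the tub's y, 34 mm long along its x, and stands 22 mm above the lock's plate (plate top 83 mm above the bench). It moves with the lock; when home: tub x = 30 mm, y = 139 mm
- dish: long narrow white ceramic dish, open on top, 184 mm long (its x) x 62 mm wide (its y) x 42 mm high, walls and floor 5 mm thick, flat upright sides, about 350 g empty; can be gripped across its width. Origin: centre of its underside
- nut1: walnut in its shell, brown, 32 mm across, 35 mm high, mass about 14 g; stands on its flat base at the start, may lie on its side after a knock; origin at its middle, 17 mm above the base; starts on the bench, or is absent (None)
- nut2: walnut in its shell, brown, 32 mm across, 35 mm high, mass about 14 g; stands on its flat base at the start, may lie on its side after a knock; origin at its middle, 17 mm above the base; starts on the bench, or is absent (None)
- nut3: walnut in its shell, brown, 32 mm across, 35 mm high, mass about 14 g; stands on its flat base at the start, may lie on its side after a knock; origin at its middle, 17 mm above the base; starts on the bench, or is absent (None)
- nut4: walnut in its shell, brown, 32 mm across, 35 mm high, mass about 14 g; stands on its flat base at the start, may lie on its side after a knock; origin at its middle, 17 mm above the base; starts on the bench, or is absent (None)
- nut5: walnut in its shell, brown, 32 mm across, 35 mm high, mass about 14 g; stands on its flat base at the start, may lie on its side after a knock; origin at its middle, 17 mm above the base; starts in the dish
- nut6: walnut in its shell, brown, 32 mm across, 35 mm high, mass about 14 g; stands on its flat base at the start, may lie on its side after a knock; origin at its middle, 17 mm above the base; starts in the dish
- funnel: teal silicone funnel standing on its wide mouth, 96 mm across, 100 mm high; leave it alone. Origin: centre of its underside
- spoonrest: cream ceramic spoon rest, a round shallow dish 96 mm across, 16 mm high, with a tab to 91 mm from the centre along its x; leave it alone. Origin: centre of the underside of the round part
- brush: beech vegetable brush, 208 mm long (its x), 50 mm wide, 34 mm high, lying along the bench; leave it alone. Origin: under its middle
Mind the look-alikes: they are no part of the job. Leave any green or purple look-alike of the nut3 alone.

How it is judged (in metres and radians):
On the way, in this order (a step that is already met when the one before it is completed fails the run):
1. the lock is slid free (value of joint lock above 0.013 m), for 0.1 s.
2. the lid is slid open (value of joint lid above 0.14 m), for 0.2 s.
3. the dish is lifted off the bench with every walnut in it (height (world z) of dish above 0.05 m and x of nut1 in the frame of dish between -0.088 and 0.088 m and y of nut1 in the frame of dish between -0.027 and 0.027 m and z of nut1 in the frame of dish between 0 and 0.06 m and x of nut2 in the frame of dish between -0.088 and 0.088 m and y of nut2 in the frame of dish between -0.027 and 0.027 m and z of nut2 in the frame of dish between 0 and 0.06 m and x of nut3 in the frame of dish between -0.088 and 0.088 m and y of nut3 in the frame of dish between -0.027 and 0.027 m and z of nut3 in the frame of dish between 0 and 0.06 m and x of nut4 in the frame of dish between -0.088 and 0.088 m and y of nut4 in the frame of dish between -0.027 and 0.027 m and z of nut4 in the frame of dish between 0 and 0.06 m and x of nut5 in the frame of dish between -0.088 and 0.088 m and y of nut5 in the frame of dish between -0.027 and 0.027 m and z of nut5 in the frame of dish between 0 and 0.06 m and x of nut6 in the frame of dish between -0.088 and 0.088 m and y of nut6 in the frame of dish between -0.027 and 0.027 m and z of nut6 in the frame of dish between 0 and 0.06 m), for 0.2 s.
4. the dish stands on the floor of the tub with every walnut still in it (x of dish in the frame of tub between -0.1 and 0.1 m and y of dish in the frame of tub between -0.06 and 0.06 m and z of dish in the frame of tub below 0.012 m and angle between dish's own z axis and vertical below 0.1 rad and x of nut1 in the frame of dish between -0.088 and 0.088 m and y of nut1 in the frame of dish between -0.027 and 0.027 m and z of nut1 in the frame of dish between 0 and 0.06 m and x of nut2 in the frame of dish between -0.088 and 0.088 m and y of nut2 in the frame of dish between -0.027 and 0.027 m and z of nut2 in the frame of dish between 0 and 0.06 m and x of nut3 in the frame of dish between -0.088 and 0.088 m and y of nut3 in the frame of dish between -0.027 and 0.027 m and z of nut3 in the frame of dish between 0 and 0.06 m and x of nut4 in the frame of dish between -0.088 and 0.088 m and y of nut4 in the frame of dish between -0.027 and 0.027 m and z of nut4 in the frame of dish between 0 and 0.06 m and x of nut5 in the frame of dish between -0.088 and 0.088 m and y of nut5 in the frame of dish between -0.027 and 0.027 m and z of nut5 in the frame of dish between 0 and 0.06 m and x of nut6 in the frame of dish between -0.088 and 0.088 m and y of nut6 in the frame of dish between -0.027 and 0.027 m and z of nut6 in the frame of dish between 0 and 0.06 m), for 0.2 s.
5. the lid is slid shut (value of joint lid below 0.004 m), for 0.2 s.
At the end, for the whole second after the job is handed in: the dish stands upright (within 0.1 rad) on the floor of the tub (underside within 12 mm of the tub's underside) with every walnut inside its walls, the lid is shut within 4 mm and the lock is home within 4 mm, and all is at rest (all of step 4 and value of joint each of lid, lock below 0.004 m and linear speed of dish below 0.01 m/s); the robot touches nothing.
It fails at once if the dish is tipped more than 0.3 rad (17 degrees) (angle between dish's own z axis and vertical above 0.3 rad).
It fails at once if the funnel is pushed more than 20 mm from its place (distance of funnel from where it was at the start of the episode above 0.02 m).
It fails at once if the spoon rest is pushed more than 20 mm from its place (distance of spoonrest from where it was at the start of the episode above 0.02 m).
It fails at once if the vegetable brush is pushed more than 20 mm from its place (distance of brush from where it was at the start of the episode above 0.02 m).
Of nut1, nut2, nut3, nut4 only 2 to 4 are there at a start; the rules pass over those that are not, and their reading is None.
At some moment in a run one of nut1, nut2, nut3, nut4 may be knocked a few centimetres aside while the robot is not near it.
It also fails if it takes over 208 s, if anything falls off the work surface, if the arm or the gripper's body presses on something with over 40 N, if the wrist force passes 120 N, or if a joint passes its speed limit or range.

## Working session

There is one attempt and no reset: what is moved stays moved. The work goes in short steps, Python scripts to look and compute and a tool call to move; the robot and the scene stay as the last step left them, time stands still between calls to the robot, and variables do not carry over. Pictures are saved under pics/ and viewed, about 12 in all and at most 16, crops included, and the job is handed in when it is done.

Besides the shell and the picture viewer there is one more tool, called after "Call:" as name(argument=value, ...) on one line, values as JSON. carry_out: Moves the arm, as the interface text tells. Its arguments: {"type":"object","properties":{"deltas":{"type":"array","items":{"type":"number","minimum":-1,"maximum":1}},"gripper":{"type":"number"},"squeeze":{"type":"number"}},"required":["deltas"]}

```bash
ls; mkdir -p pics; cat > h.py <<'E'
import numpy as np, cv2
from scipy.spatial.transform import Rotation as Ro
from cell import robot
def cam(n):
    f=robot.grab_frame(n); f['f']=210/np.tan(np.radians(f['fovy'])/2); f['R']=np.array(f['R']);f['t']=np.array(f['t']); return f
def ray(f,u,v):
    d=np.array([(u-f['cx'])/f['f'],(v-f['cy'])/f['f'],1.]); return -f['R'].T@f['t'], f['R'].T@d
def onz(f,u,v,z):
    c,d=ray(f,u,v); return c+d*(z-c[2])/d[2]
def proj(f,X):
    p=f['R']@np.array(X,float)+f['t']; return np.array([f['cx'],f['cy']])+f['f']*p[:2]/p[2]
def tri(a,pa,b,pb):
    c1,d1=ray(a,*pa);c2,d2=ray(b,*pb)
    s=np.linalg.lstsq(np.c_[d1,-d2],c2-c1,rcond=None)[0]
    p,q=c1+d1*s[0],c2+d2*s[1]; return (p+q)/2,np.linalg.norm(p-q)
def save(f,n): cv2.imwrite('pics/'+n,f['color'][:,:,::-1])
E
python3 - <<'E'
from h import *
s=robot.sense(); print(s, robot.tips_ahead)
a=cam('scene');b=cam('top')
for f in(a,b): print(f['fovy'],f['cx'],f['cy'],f['R'].round(3).tolist(),f['t'].round(1), -f['R'].T@f['t'])
save(a,'s0.png');save(b,'t0.png')
E
```

```text
pics
{'t': 0.0, 'q': array([-1.22761727,  0.33285335, -0.06468585,  1.46094674,  0.02158342,
        1.34990677, -0.0884936 ]), 'joint_vel': array([-0.00026796,  0.00022513,  0.00136545,  0.00170928, -0.00138537,
        0.0005028 ,  0.00057302]), 'tau': array([-4.57750575e-04, -6.23253107e+01,  2.40915368e-02, -3.89889729e+01,
       -6.14590268e-02,  3.98309750e-02,  1.74152565e-04]), 'tool_pos': array([223.4225917 , 583.30201559, 235.76286981]), 'eef_rot': array([-5.71313343e-01, -3.08900019e+00,  2.20660638e-03]), 'wrist_force': array([ 0.14467539,  0.40081053, -0.30519552]), 'ft_torque': array([0.00477534, 0.00908286, 0.0188746 ]), 'finger_gap': 86.56170254181433} 14.0
55.189501082115164 279.2963090521182 206.32190289380685 [[-0.894, 0.449, 0.011], [0.282, 0.581, -0.763], [-0.349, -0.679, -0.646]] [ 451.7 -171.8 1335.5] [918.06781072 804.19189489 726.26889843]
55.277755920417775 277.92001678241843 207.63869279252555 [[0.012, -1.0, -0.005], [-0.997, -0.012, -0.077], [0.077, 0.006, -0.997]] [ 116.5  538.3 1088.1] [ 451.65176886  116.71714047 1126.79192218]
```

View pics/s0.png

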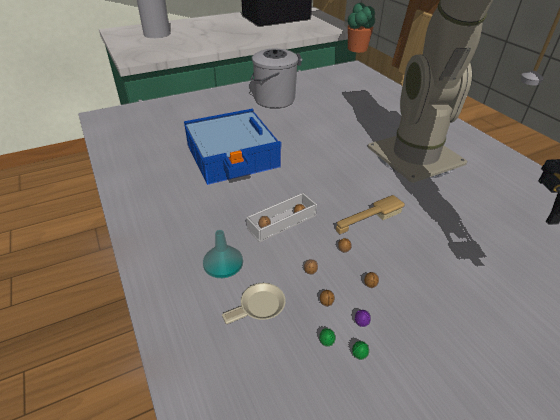

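View pics/t0.png

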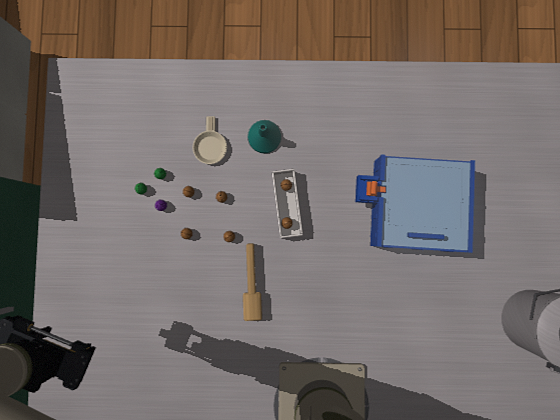

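The views show four brown nuts on the bench, at top-view pixels (188,191), (222,197), (186,233) and (229,237). The dish is near (287,205) with two nuts in it. The tub is at (425,203), with the lock at (370,188) and the rib at (427,237). Next I'll measure them.

```bash
cat >> h.py <<'E'
def blobs(f,lo,hi,amin=15):
    h=cv2.cvtColor(f['color'],cv2.COLOR_RGB2HSV); m=cv2.inRange(h,np.array(lo),np.array(hi))
    n,_,st,c=cv2.connectedComponentsWithStats(m)
    return [(c[i].round(1),st[i].tolist()) for i in range(1,n) if st[i,4]>=amin]
NUT=((5,120,40),(17,255,210))
E
python3 - <<'E'
from h import *
a=cam('scene');b=cam('top')
for x in [(188,191),(222,197),(286,184),(250,265),(370,188),(425,237),(420,200),(377,220)]: print(x,cv2.cvtColor(b['color'],cv2.COLOR_RGB2HSV)[x[1],x[0]])
for n,f in(('scene',a),('top',b)):
    print(n,'nut');
    for c,s in blobs(f,*NUT):
        if n=='top' and c[1]<60: continue
        if n=='scene' and c[1]<190: continue
        print(c,s,onz(f,*c,17).round(0))
    print('orange',[(c,s) for c,s in blobs(f,(3,200,150),(16,255,255),8)])
    print('dkblue',[(c,s) for c,s in blobs(f,(105,180,60),(120,255,255),20)])
    print('pale',[(c,s) for c,s in blobs(f,(100,60,120),(118,150,255),500)])
    print('white',[(c,s) for c,s in blobs(f,(0,0,190),(179,25,255),60)])
big=lambda f,x,y,w,h,k: cv2.resize(f['color'][y:y+h,x:x+w,::-1],None,fx=k,fy=k,interpolation=cv2.INTER_CUBIC)
cv2.imwrite('pics/c1.png',np.vstack([big(b,340,145,150,115,5)[:,:750]]))
cv2.imwrite('pics/c2.png',big(a,180,100,140,140,5)[:600])
E
```

```text
(188, 191) [ 14 165  71]
(222, 197) [ 15 159  88]
(286, 184) [ 12 142  70]
(250, 265) [ 17 117 142]
(370, 188) [ 10 180 154]
(425, 237) [112 147 120]
(420, 200) [105  56 160]
(377, 220) [112 146 101]
scene nut
[ 60.8 295.9] [0, 138, 156, 282, 32336] [1091.  119.   17.]
[298.4 207.5] [294, 204, 11, 8, 51] [490.  85.  17.]
[264.  221.2] [259, 217, 11, 10, 73] [598.  95.  17.]
[344.5 244.6] [339, 238, 12, 13, 121] [456. 259.  17.]
[310.8 267.2] [305, 261, 12, 13, 114] [567. 286.  17.]
[371.  279.4] [364, 272, 14, 15, 154] [463. 377.  17.]
[326.5 297.3] [320, 290, 14, 16, 170] [580. 375.  17.]
orange [(array([235.9, 156.6]), [230, 151, 13, 12, 120])]
dkblue [(array([234.7, 157.8]), [184, 109, 97, 75, 2222]), (array([255.6, 125.1]), [250, 117, 12, 17, 84])]
pale [(array([228.2, 134.3]), [186, 112, 91, 46, 2456])]
white []
top nut
[285.9 184.7] [281, 180, 11, 11, 90] [602. 101.  17.]
[373.9 188.3] [367, 181, 19, 15, 184] [ 594. -143.   17.]
[188.1 191.3] [183, 186, 11, 11, 92] [580. 374.  17.]
[221.4 196.5] [216, 192, 11, 10, 86] [566. 281.  17.]
[286.5 222.6] [282, 218, 10, 11, 90] [496.  99.  17.]
[186.2 233.1] [181, 228, 11, 11, 92] [464. 376.  17.]
[228.9 236.2] [224, 231, 11, 11, 92] [456. 257.  17.]
[247.4 250.2] [247, 244, 4, 15, 17] [419. 206.  17.]
[244.2 302.3] [244, 293, 3, 22, 25] [277. 212.  17.]
[252.7 318.6] [245, 317, 16, 3, 22] [234. 188.  17.]
orange []
dkblue [(array([361.4, 188.3]), [356, 176, 20, 26, 246])]
pale []
white []
```

View pics/c1.png

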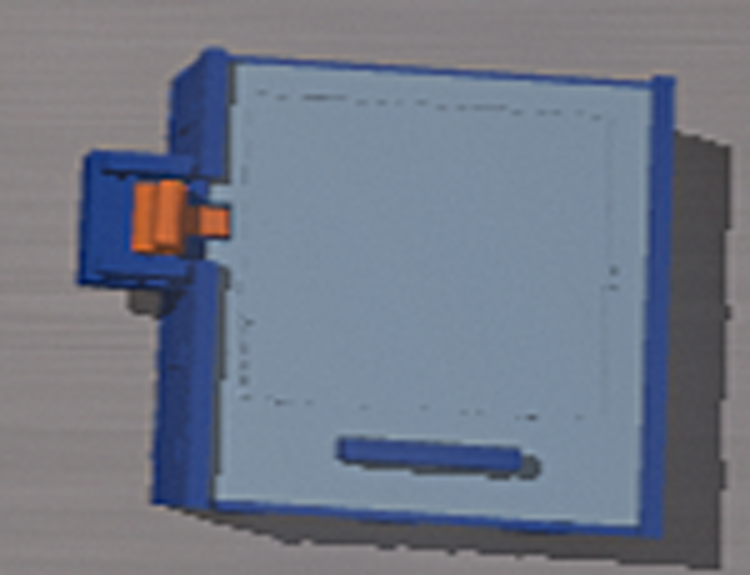

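View pics/c2.png

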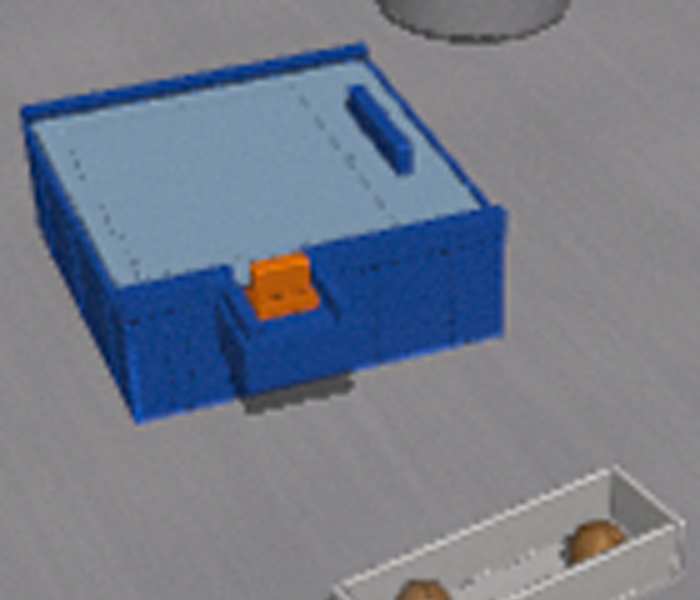

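The tub is turned about 3°, with the thumb top near (375,188) in the top view and (236,152) in the scene view. The rib top is at (426,236) and (256,124).

```bash
python3 - <<'E'
from h import *
a=cam('scene');b=cam('top')
P=lambda x,y:(340+(x+.5)/5-.5,145+(y+.5)/5-.5)
Q=lambda x,y:(180+(x+.5)/5-.5,100+(y+.5)/5-.5)
print('thumb',tri(a,Q(279,259),b,P(176,216)), 'top z105',onz(b,*P(176,216),105),'scene',onz(a,*Q(279,259),105))
print('rib',tri(a,Q(382,121),b,P(431,454)),'top z104',onz(b,*P(431,454),104),'scene',onz(a,*Q(382,121),104))
for p,q in (((338,447),(522,460)),((235,63),(660,85)),((215,500),(645,527)),((235,63),(215,500)),((660,85),(645,527))):
  A,B=onz(b,*P(*p),85),onz(b,*P(*q),85); d=B-A; print(A.round(),B.round(),np.linalg.norm(d).round(),np.degrees(np.arctan2(d[1],d[0])).round(1))
# dish: low-saturation bright
h=cv2.cvtColor(b['color'],cv2.COLOR_RGB2HSV)
print(h[205,260:315,2].tolist()); print(h[160:250,282,2].tolist()); print(h[160:250,292,2].tolist())
# nuts triangulate
S=[[344.5,244.6],[310.8,267.2],[371,279.4],[326.5,297.3],[298.4,207.5],[264,221.2]];T=[[228.9,236.2],[221.4,196.5],[186.2,233.1],[188.1,191.3],[286.5,222.6],[285.9,184.7]]
for s,t in zip(S,T): p,e=tri(a,s,b,t); print('nut',p.round(1),round(e,1))
k=cv2.resize(b['color'][160:250,255:320,::-1],None,fx=6,fy=6,interpolation=cv2.INTER_CUBIC); cv2.imwrite('pics/c3.png',k)
E
```

```text
thumb (array([ 584.51257948, -125.87461302,  101.53478112]), np.float64(0.47497116790568544)) top z105 [ 584.2742501  -125.17521357  105.        ] scene [ 586.18696062 -120.53048605  105.        ]
rib (array([ 463.08840472, -255.62340976,   97.58771537]), np.float64(2.653378239216357)) top z104 [ 464.15175752 -254.02302559  104.        ] scene [ 466.77720528 -243.77769168  104.        ]
[ 467. -213.   85.] [ 462. -308.   85.] 95.0 -93.4
[ 668. -161.   85.] [ 659. -384.   85.] 223.0 -92.4
[ 439. -149.   85.] [ 428. -370.   85.] 222.0 -92.9
[ 668. -161.   85.] [ 439. -149.   85.] 229.0 176.9
[ 659. -384.   85.] [ 428. -370.   85.] 231.0 176.7
[145, 146, 145, 145, 146, 145, 146, 147, 148, 147, 145, 146, 146, 147, 145, 128, 195, 162, 84, 99, 99, 101, 102, 100, 100, 100, 97, 87, 154, 186, 180, 177, 177, 177, 179, 182, 152, 201, 171, 69, 70, 74, 78, 73, 75, 72, 75, 71, 66, 129, 151, 145, 142, 140, 141]
[141, 135, 141, 139, 135, 138, 140, 138, 135, 133, 194, 119, 66, 88, 98, 97, 98, 97, 97, 96, 98, 116, 129, 132, 122, 110, 120, 99, 90, 88, 99, 99, 99, 100, 98, 97, 98, 100, 98, 100, 99, 98, 100, 98, 100, 102, 100, 98, 101, 99, 99, 100, 100, 100, 100, 100, 101, 101, 91, 103, 109, 106, 110, 89, 86, 54, 65, 89, 101, 100, 100, 100, 100, 92, 83, 83, 192, 149, 62, 135, 138, 135, 134, 137, 135, 135, 133, 135, 136, 138]
[138, 136, 137, 140, 136, 138, 138, 139, 113, 184, 98, 104, 104, 107, 105, 100, 70, 139, 159, 177, 183, 193, 100, 84, 68, 85, 86, 94, 97, 99, 98, 94, 83, 178, 180, 177, 177, 177, 177, 178, 176, 178, 178, 179, 178, 177, 179, 178, 178, 180, 180, 179, 179, 179, 178, 179, 182, 184, 196, 101, 80, 76, 72, 74, 74, 85, 97, 105, 102, 93, 191, 192, 191, 190, 154, 187, 107, 63, 66, 69, 60, 138, 140, 138, 137, 136, 135, 136, 136, 137]
nut [455.9 257.9  16.1] 1.3
nut [566.  281.9  12.6] 2.1
nut [463.2 376.2  16.2] 1.0
nut [579.7 374.2  16.4] 0.7
nut [496.4  98.2  28.9] 2.4
nut [600.8 101.5  23.7] 0.4
```

View pics/c3.png

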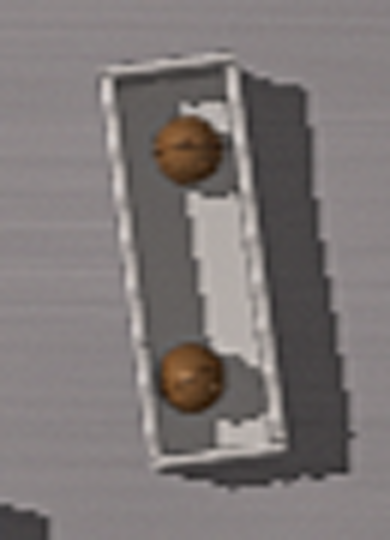

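Nut heights come out at 13–16 mm on the bench and 24–29 mm in the dish, both plausible. The tub is at about (548,-264) with yaw -3°. Next are the dish pose and a move planner.

```bash
cat >> h.py <<'E'
TUB=np.array([548,-264.]); TY=np.radians(-3)
def tub(x,y):
    c,s=np.cos(TY),np.sin(TY); return TUB+np.array([c*x-s*y,s*x+c*y])
def pose():
    s=robot.sense(); R=Ro.from_rotvec(s['eef_rot']).as_matrix(); return np.array(s['tool_pos']),R
def plan(wps, p=None,R=None):
    """wps: (x,y,z,jawyaw_deg); prints one pose (6 numbers) per call"""
    if p is None: p,R=pose()
    for x,y,z,yaw in wps:
        # target rotation: tool z down, y along yaw (mod 180, nearest)
        cur=np.degrees(np.arctan2(R[1,1],R[0,1])); d=(yaw-cur+90)%180-90
        if isinstance(yaw,str): d=0
        yy=np.radians(cur+d); Y=np.array([np.cos(yy),np.sin(yy),0]); Z=np.array([0,0,-1.]); RT=np.c_[np.cross(Y,Z),Y,Z]
        T=np.array([x,y,z],float)
        tot=Ro.from_matrix(R.T@RT).as_rotvec(); n=int(max(np.ceil(np.abs(R.T@(T-p)).max()/150),np.ceil(np.abs(np.degrees(tot)).max()/30),1))
        for k in range(n):
            f=1/(n-k); dl=np.round(R.T@((T-p)*f)/150,3); rv=Ro.from_matrix(R.T@RT).as_rotvec()*f; dr=np.round(np.degrees(rv)/30,3)
            rows=int(max(np.ceil(np.linalg.norm(dl)*150/41.7),np.ceil(np.linalg.norm(dr)*30/7.16))+1)
            p=p+R@(dl*150); R=R@Ro.from_rotvec(np.radians(dr*30)).as_matrix()
            print([float(v)+0. for v in np.r_[dl,dr]],'rows',rows,'->',p.round(0))
    return p,R
E
python3 - <<'E'
from h import *
b=cam('top')
P=lambda x,y:(255+(x+.5)/6-.5,160+(y+.5)/6-.5)
C=[onz(b,*P(*q),42)[:2] for q in((100,72),(237,57),(287,450),(153,468))]
print(np.round(C),np.mean(C,0))
for i in range(4): d=C[(i+1)%4]-C[i]; print(np.linalg.norm(d).round(1),np.degrees(np.arctan2(d[1],d[0])).round(1))
L=tub(30,139);G=tub(-85,0);print(L,G)
plan([(420,400,200,75),(*L,190,87),(*L,107,87)])
E
```

```text
[[634. 142.]
 [641.  80.]
 [463.  56.]
 [454. 116.]] [548.14300177  98.47173213]
62.8 -83.0
179.9 -172.3
60.8 98.3
181.4 8.3
[ 585.23358396 -126.76057336] [ 463.11648955 -259.55144372]
[-0.83, -0.337, 0.121, 0.0, 0.0, -0.099] rows 5 -> [322. 492. 218.]
[-0.812, -0.38, 0.122, 0.0, 0.0, -0.1] rows 5 -> [420. 400. 200.]
[-0.493, -0.777, 0.017, 0.0, 0.0, -0.1] rows 5 -> [461. 268. 197.]
[-0.452, -0.802, 0.017, 0.0, 0.0, -0.1] rows 5 -> [503. 137. 195.]
[-0.409, -0.824, 0.017, 0.0, 0.0, -0.1] rows 5 -> [544.   5. 192.]
[-0.366, -0.844, 0.016, 0.0, 0.0, -0.1] rows 5 -> [ 585. -127.  190.]
[0.0, 0.0, 0.554, 0.0, 0.0, 0.0] rows 3 -> [ 585. -127.  107.]
```

Call:
carry_out(deltas=[-0.83, -0.337, 0.121, 0, 0, -0.1, -0.83, -0.337, 0.121, 0, 0, -0.1, -0.83, -0.337, 0.121, 0, 0, -0.1, -0.83, -0.337, 0.121, 0, 0, -0.1, -0.83, -0.337, 0.121, 0, 0, -0.1], gripper=-0.15, squeeze=20)

```text
t: 0.77
tool_pos: [325.8, 488.4, 218.2]
eef_rot: [0.501, 3.1, -0.002]
wrist_force: [0.0, -0.2, -0.2]
finger_gap: 61.4
```

Call:
carry_out(deltas=[-0.81, -0.38, 0.122, 0, 0, -0.1, -0.81, -0.38, 0.122, 0, 0, -0.1, -0.81, -0.38, 0.122, 0, 0, -0.1, -0.81, -0.38, 0.122, 0, 0, -0.1, -0.81, -0.38, 0.122, 0, 0, -0.1])

```text
t: 1.18
tool_pos: [422.5, 397.2, 199.7]
eef_rot: [0.418, 3.113, -0.002]
wrist_force: [-0.5, 1.0, 0.1]
finger_gap: 50.5
```

Call:
carry_out(deltas=[-0.49, -0.78, 0.017, 0, 0, -0.1, -0.49, -0.78, 0.017, 0, 0, -0.1, -0.49, -0.78, 0.017, 0, 0, -0.1, -0.49, -0.78, 0.017, 0, 0, -0.1, -0.49, -0.78, 0.017, 0, 0, -0.1])

```text
t: 1.6
tool_pos: [461.7, 265.4, 198.0]
eef_rot: [0.334, 3.123, -0.0]
wrist_force: [-0.2, -0.7, -0.4]
finger_gap: 49.8
```

Call:
carry_out(deltas=[-0.45, -0.8, 0.017, 0, 0, -0.1, -0.45, -0.8, 0.017, 0, 0, -0.1, -0.45, -0.8, 0.017, 0, 0, -0.1, -0.45, -0.8, 0.017, 0, 0, -0.1, -0.45, -0.8, 0.017, 0, 0, -0.1])

```text
t: 2.02
tool_pos: [502.6, 134.8, 195.3]
eef_rot: [0.251, 3.131, -0.0]
wrist_force: [1.7, 0.6, -1.0]
finger_gap: 49.8
```

Call:
carry_out(deltas=[-0.41, -0.82, 0.017, 0, 0, -0.1, -0.41, -0.82, 0.017, 0, 0, -0.1, -0.41, -0.82, 0.017, 0, 0, -0.1, -0.41, -0.82, 0.017, 0, 0, -0.1, -0.41, -0.82, 0.017, 0, 0, -0.1])

```text
t: 2.43
tool_pos: [544.3, 4.2, 192.5]
eef_rot: [0.168, 3.136, -0.001]
wrist_force: [0.4, 0.5, -0.0]
finger_gap: 50.3
```

Call:
carry_out(deltas=[-0.366, -0.844, 0.016, 0, 0, -0.1, -0.366, -0.844, 0.016, 0, 0, -0.1, -0.366, -0.844, 0.016, 0, 0, -0.1, -0.366, -0.844, 0.016, 0, 0, -0.1, -0.366, -0.844, 0.016, 0, 0, -0.1])

```text
t: 2.85
tool_pos: [585.7, -127.1, 189.7]
eef_rot: [-0.085, -3.14, 0.001]
wrist_force: [0.0, -0.5, -0.1]
finger_gap: 49.9
```

Call:
carry_out(deltas=[0, 0, 0.2, 0, 0, 0, 0, 0, 0.35, 0, 0, 0, 0, 0, 0.45, 0, 0, 0, 0, 0, 0.54, 0, 0, 0, 0, 0, 0.54, 0, 0, 0])

```text
t: 3.27
tool_pos: [583.9, -121.2, 106.0]
eef_rot: [-0.074, -3.136, -0.003]
wrist_force: [-0.3, -0.8, -0.6]
finger_gap: 49.9
```

Call:
carry_out(deltas=[0, 0, 0, 0, 0, 0, 0, 0, 0, 0, 0, 0, 0, 0, 0, 0, 0, 0, 0, 0, 0, 0, 0, 0, 0, 0, 0, 0, 0, 0, 0, 0, 0, 0, 0, 0, 0, 0, 0, 0, 0, 0, 0, 0, 0, 0, 0, 0, 0, 0, 0, 0, 0, 0, 0, 0, 0, 0, 0, 0], gripper=1)

```text
t: 4.1
tool_pos: [585.2, -123.3, 109.5]
eef_rot: [0.078, 3.14, 0.005]
wrist_force: [-1.1, 7.4, 4.1]
finger_gap: 11.5
```

Call:
carry_out(deltas=[0, 0.03, 0, 0, 0, 0, 0, 0.06, 0, 0, 0, 0, 0, 0.09, 0, 0, 0, 0, 0, 0.12, 0, 0, 0, 0, 0, 0.15, 0, 0, 0, 0, 0, 0.173, 0, 0, 0, 0, 0, 0.173, 0, 0, 0, 0, 0, 0.173, 0, 0, 0, 0, 0, 0.173, 0, 0, 0, 0])

```text
t: 4.85
tool_pos: [586.2, -102.9, 109.4]
eef_rot: [0.085, 3.139, -0.006]
wrist_force: [0.1, -10.2, 3.9]
finger_gap: 11.8
```

Call:
carry_out(deltas=[0, 0, 0, 0, 0, 0, 0, 0, 0, 0, 0, 0, 0, 0, 0, 0, 0, 0, 0, 0, 0, 0, 0, 0, 0, 0, -0.3, 0, 0, 0, 0, 0, -0.5, 0, 0, 0, 0, 0, -0.5, 0, 0, 0, 0, 0, -0.5, 0, 0, 0], gripper=-0.15)

```text
t: 5.52
tool_pos: [587.2, -99.4, 185.9]
eef_rot: [0.08, 3.137, 0.001]
wrist_force: [-0.1, 0.1, 0.1]
finger_gap: 48.7
```

```bash
sed -i 's/TUB=np.array.*; TY/TUB=np.array([548.5,-260.]); TY/' h.py; python3 - <<'E'
from h import *
print(robot.sense()['q'],pose()[0])
G=tub(-85,0);print(G)
plan([(*G,185,-3),(*G,101,-3)])
b=cam('top'); big=cv2.resize(b['color'][145:260,340:490,::-1],None,fx=5,fy=5,interpolation=cv2.INTER_CUBIC)
cv2.imwrite('pics/c4.png',big)
E
```

```text
[-0.25199034  0.30706596  0.41909356  1.63482832 -0.13236343  1.22424595
  1.71421736] [587.16994042 -99.40771689 185.92106276]
[ 463.61648955 -255.55144372]
[0.257, -0.361, 0.001, -0.001, 0.002, -0.999] rows 6 -> [ 546. -152.  186.]
[0.402, -0.184, 0.001, -0.002, 0.002, -0.999] rows 6 -> [ 505. -204.  185.]
[0.44, 0.041, 0.001, -0.001, 0.002, -0.999] rows 6 -> [ 464. -256.  185.]
[0.0, 0.0, 0.56, 0.0, 0.0, 0.0] rows 4 -> [ 464. -256.  101.]
```

View pics/c4.png

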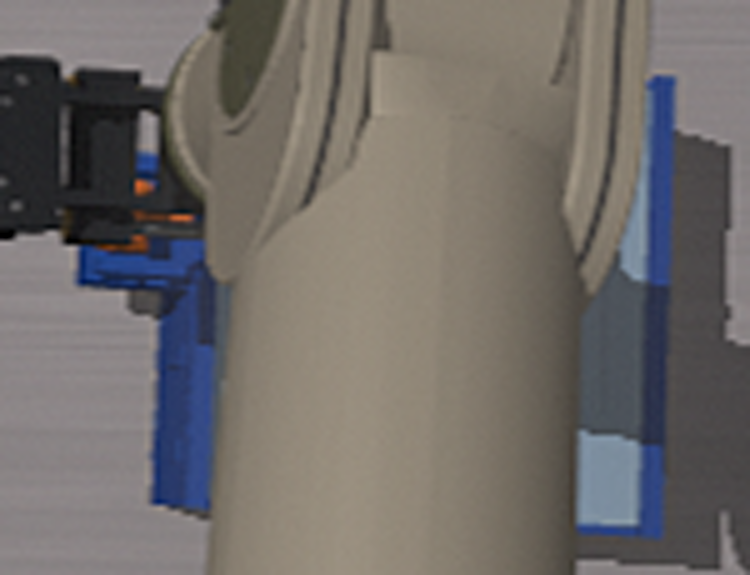

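```bash
python3 - <<'E'
from h import *
G=tub(-85,0)
p,R=pose()
plan([(546,-152,186,57),(505,-204,185,27),(*G,185,-3),(*G,101,-3)])
E
```

```text
[0.125, -0.182, -0.006, 0.001, 0.0, 0.501] rows 4 -> [ 566. -126.  185.]
[0.073, -0.209, -0.006, 0.001, 0.001, 0.502] rows 4 -> [ 546. -152.  186.]
[0.041, -0.44, 0.007, 0.0, 0.0, 1.0] rows 6 -> [ 505. -204.  185.]
[-0.181, -0.402, 0.0, 0.0, 0.0, 1.0] rows 6 -> [ 464. -256.  185.]
[0.0, 0.0, 0.56, 0.0, 0.0, 0.0] rows 4 -> [ 464. -256.  101.]
```

Call:
carry_out(deltas=[0.125, -0.182, -0.006, 0, 0, 0.5, 0.125, -0.182, -0.006, 0, 0, 0.5, 0.125, -0.182, -0.006, 0, 0, 0.5, 0.125, -0.182, -0.006, 0, 0, 0.5])

```text
t: 5.9
tool_pos: [565.5, -125.4, 183.7]
eef_rot: [-0.485, -3.102, -0.001]
wrist_force: [0.7, -0.1, -0.3]
finger_gap: 49.7
```

Call:
carry_out(deltas=[0.073, -0.209, -0.006, 0, 0, 0.5, 0.073, -0.209, -0.006, 0, 0, 0.5, 0.073, -0.209, -0.006, 0, 0, 0.5, 0.073, -0.209, -0.006, 0, 0, 0.5])

```text
t: 6.23
tool_pos: [546.3, -151.3, 185.3]
eef_rot: [-0.88, -3.015, -0.001]
wrist_force: [0.8, 0.0, -0.4]
finger_gap: 50.1
```

Call:
carry_out(deltas=[0.041, -0.44, 0.007, 0, 0, 1, 0.041, -0.44, 0.007, 0, 0, 1, 0.041, -0.44, 0.007, 0, 0, 1, 0.041, -0.44, 0.007, 0, 0, 1, 0.041, -0.44, 0.007, 0, 0, 1, 0.041, -0.44, 0.007, 0, 0, 1])

```text
t: 6.73
tool_pos: [505.5, -203.4, 184.4]
eef_rot: [-1.63, -2.685, 0.0]
wrist_force: [0.6, -0.0, -0.1]
finger_gap: 50.2
```

Call:
carry_out(deltas=[-0.181, -0.402, 0, 0, 0, 1, -0.181, -0.402, 0, 0, 0, 1, -0.181, -0.402, 0, 0, 0, 1, -0.181, -0.402, 0, 0, 0, 1, -0.181, -0.402, 0, 0, 0, 1, -0.181, -0.402, 0, 0, 0, 1, -0.181, -0.402, 0, 0, 0, 1, -0.181, -0.402, 0, 0, 0, 1])

```text
t: 7.4
tool_pos: [463.8, -255.8, 184.7]
eef_rot: [-2.272, -2.17, 0.0]
wrist_force: [-0.7, -0.9, -0.0]
finger_gap: 50.3
```

Call:
carry_out(deltas=[0, 0, 0.2, 0, 0, 0, 0, 0, 0.35, 0, 0, 0, 0, 0, 0.46, 0, 0, 0, 0, 0, 0.53, 0, 0, 0, 0, 0, 0.55, 0, 0, 0, 0, 0, 0.55, 0, 0, 0, 0, 0, 0.55, 0, 0, 0])

```text
t: 7.98
tool_pos: [464.0, -256.5, 103.1]
eef_rot: [2.276, 2.164, 0.001]
wrist_force: [-0.9, 0.1, 0.2]
finger_gap: 50.2
```

Call:
carry_out(deltas=[0, 0, 0, 0, 0, 0, 0, 0, 0, 0, 0, 0, 0, 0, 0, 0, 0, 0, 0, 0, 0, 0, 0, 0, 0, 0, 0, 0, 0, 0, 0, 0, 0, 0, 0, 0, 0, 0, 0, 0, 0, 0, 0, 0, 0, 0, 0, 0, 0, 0, 0, 0, 0, 0], gripper=1)

```text
t: 8.73
tool_pos: [463.7, -256.3, 102.3]
eef_rot: [2.278, 2.163, 0.0]
wrist_force: [2.0, -1.2, 0.3]
finger_gap: 11.7
```

Call:
carry_out(deltas=[0, 0.05, 0, 0, 0, 0, 0, 0.14, 0, 0, 0, 0, 0, 0.24, 0, 0, 0, 0, 0, 0.34, 0, 0, 0, 0, 0, 0.44, 0, 0, 0, 0, 0, 0.54, 0, 0, 0, 0, 0, 0.64, 0, 0, 0, 0, 0, 0.74, 0, 0, 0, 0, 0, 0.84, 0, 0, 0, 0, 0, 0.92, 0, 0, 0, 0, 0, 0.97, 0, 0, 0, 0, 0, 1, 0, 0, 0, 0])

```text
t: 9.73
tool_pos: [614.4, -264.2, 102.3]
eef_rot: [2.277, 2.164, -0.0]
wrist_force: [-2.6, 0.5, 6.8]
finger_gap: 12.0
```

Call:
carry_out(deltas=[0, 0.03, 0, 0, 0, 0, 0, 0.05, 0, 0, 0, 0, 0, 0.07, 0, 0, 0, 0, 0, 0.07, 0, 0, 0, 0, 0, 0.07, 0, 0, 0, 0])

```text
t: 10.15
tool_pos: [623.5, -264.7, 102.4]
eef_rot: [-2.278, -2.163, 0.001]
wrist_force: [-3.8, 0.5, 5.6]
finger_gap: 12.0
```

Call:
carry_out(deltas=[0, 0, 0, 0, 0, 0, 0, 0, 0, 0, 0, 0, 0, 0, 0, 0, 0, 0, 0, 0, 0, 0, 0, 0, 0, 0, -0.3, 0, 0, 0, 0, 0, -0.5, 0, 0, 0, 0, 0, -0.5, 0, 0, 0, 0, 0, -0.5, 0, 0, 0], gripper=-0.15)

```text
t: 10.82
tool_pos: [624.8, -265.1, 179.5]
eef_rot: [2.275, 2.161, 0.003]
wrist_force: [-0.6, 0.0, -0.6]
finger_gap: 48.9
```

```bash
cat >> h.py <<'E'
DISH=np.array([548.1,98.5]); DY=np.radians(7.9)
def dish(x,y):
    c,s=np.cos(DY),np.sin(DY); return DISH+np.array([c*x-s*y,s*x+c*y])
E
python3 - <<'E'
from h import *
print(pose()[0],robot.sense()['finger_gap'])
q=dish(22,-4)
plan([(615,-190,175,25),(600,-90,160,51),(585,10,150,77),(*q,110,97.9),(*q,28,97.9),(*dish(44,-4),28,97.9),(*dish(-22,6),28,97.9),(*dish(-44,6),28,97.9),(*dish(-20,6),28,97.9),(*dish(0,0),150,97.9)])
E
```

```text
[ 624.79899257 -265.11766582  179.47102286] 48.93996631327244
[0.497, -0.091, 0.029, 0.007, 0.003, -0.932] rows 5 -> [ 615. -190.  175.]
[0.646, 0.191, 0.1, 0.0, 0.0, -0.866] rows 5 -> [600. -90. 160.]
[0.498, 0.455, 0.066, 0.0, 0.0, -0.867] rows 5 -> [585.  10. 150.]
[0.226, 0.547, 0.267, 0.0, 0.0, -0.697] rows 4 -> [570.  98. 110.]
[0.0, 0.0, 0.547, 0.0, 0.0, 0.0] rows 3 -> [570.  98.  28.]
[-0.147, 0.0, 0.0, 0.0, 0.0, 0.0] rows 2 -> [592. 101.  28.]
[0.44, 0.067, 0.0, 0.0, 0.0, 0.0] rows 3 -> [525. 101.  28.]
[0.147, 0.0, 0.0, 0.0, 0.0, 0.0] rows 2 -> [504.  98.  28.]
[-0.16, 0.0, 0.0, 0.0, 0.0, 0.0] rows 2 -> [527. 102.  28.]
[-0.134, -0.041, -0.814, 0.0, 0.0, 0.0] rows 4 -> [548.  98. 150.]
```

Call:
carry_out(deltas=[0.497, -0.091, 0.029, 0.007, 0.003, -0.932, 0.497, -0.091, 0.029, 0.007, 0.003, -0.932, 0.497, -0.091, 0.029, 0.007, 0.003, -0.932, 0.497, -0.091, 0.029, 0.007, 0.003, -0.932, 0.497, -0.091, 0.029, 0.007, 0.003, -0.932], gripper=1)

```text
t: 11.23
tool_pos: [613.5, -188.3, 171.7]
eef_rot: [-1.676, -2.651, 0.002]
wrist_force: [-1.1, -0.9, -0.5]
finger_gap: 24.4
```

Call:
carry_out(deltas=[0.646, 0.191, 0.1, 0, 0, -0.866, 0.646, 0.191, 0.1, 0, 0, -0.866, 0.646, 0.191, 0.1, 0, 0, -0.866, 0.646, 0.191, 0.1, 0, 0, -0.866, 0.646, 0.191, 0.1, 0, 0, -0.866])

```text
t: 11.65
tool_pos: [598.4, -88.0, 157.0]
eef_rot: [-1.044, -2.957, 0.0]
wrist_force: [-0.0, -1.0, 0.7]
finger_gap: 0.6
```

Call:
carry_out(deltas=[0.498, 0.455, 0.066, 0, 0, -0.867, 0.498, 0.455, 0.066, 0, 0, -0.867, 0.498, 0.455, 0.066, 0, 0, -0.867, 0.498, 0.455, 0.066, 0, 0, -0.867, 0.498, 0.455, 0.066, 0, 0, -0.867])

```text
t: 12.07
tool_pos: [583.6, 10.7, 147.7]
eef_rot: [-0.357, -3.116, -0.0]
wrist_force: [0.6, -1.2, 0.5]
finger_gap: 0.3
```

Call:
carry_out(deltas=[0.226, 0.547, 0.267, 0, 0, -0.7, 0.226, 0.547, 0.267, 0, 0, -0.7, 0.226, 0.547, 0.267, 0, 0, -0.7, 0.226, 0.547, 0.267, 0, 0, -0.7, 0.226, 0.547, 0.267, 0, 0, -0.7, 0.226, 0.547, 0.267, 0, 0, -0.7])

```text
t: 12.57
tool_pos: [569.9, 95.5, 108.6]
eef_rot: [0.204, -3.132, -0.0]
wrist_force: [0.7, -0.7, 0.2]
finger_gap: 0.5
```

```bash
python3 - <<'E'
from h import *
print(robot.sense()['q'].round(2),robot.sense()['finger_gap'])
q=dish(22,-4)
plan([(*q,28,97.9)])
a=cam('scene');save(a,'s1.png')
E
```

```text
[-0.44  0.34  0.23  1.75 -0.09  1.07  1.52] 0.5326822300547184
[-0.007, 0.013, 0.538, 0.001, -0.006, -0.015] rows 3 -> [570.  98.  28.]
```

View pics/s1.png

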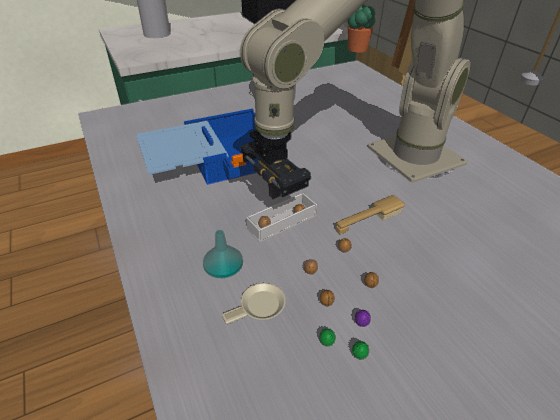

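The lid is open and the nuts are undisturbed. Now I'll push the two nuts in the dish to its ends.

Call:
carry_out(deltas=[0, 0.01, 0.2, 0, 0, 0, 0, 0.01, 0.35, 0, 0, 0, 0, 0.01, 0.46, 0, 0, 0, 0, 0.01, 0.53, 0, 0, 0, 0, 0.01, 0.538, 0, 0, 0, 0, 0.01, 0.538, 0, 0, 0])

```text
t: 13.12
tool_pos: [568.9, 98.8, 27.9]
eef_rot: [0.214, -3.13, -0.001]
wrist_force: [-0.2, 0.4, 0.8]
finger_gap: -0.1
```

Call:
carry_out(deltas=[-0.03, 0, 0, 0, 0, 0, -0.06, 0, 0, 0, 0, 0, -0.09, 0, 0, 0, 0, 0, -0.12, 0, 0, 0, 0, 0, -0.147, 0, 0, 0, 0, 0, -0.147, 0, 0, 0, 0, 0])

```text
t: 13.62
tool_pos: [591.4, 103.0, 27.9]
eef_rot: [0.219, -3.131, -0.002]
wrist_force: [-0.5, 0.3, 0.2]
finger_gap: 0.4
```

Call:
carry_out(deltas=[0.1, 0.02, 0, 0, 0, 0, 0.25, 0.04, 0, 0, 0, 0, 0.38, 0.06, 0, 0, 0, 0, 0.43, 0.067, 0, 0, 0, 0, 0.47, 0.067, 0, 0, 0, 0, 0.5, 0.067, 0, 0, 0, 0, 0.53, 0.067, 0, 0, 0, 0, 0.56, 0.067, 0, 0, 0, 0, 0.587, 0.067, 0, 0, 0, 0, 0.587, 0.067, 0, 0, 0, 0])

```text
t: 14.45
tool_pos: [501.7, 100.4, 28.0]
eef_rot: [0.218, -3.13, -0.002]
wrist_force: [0.8, -0.1, 0.1]
finger_gap: 0.5
```

Call:
carry_out(deltas=[-0.08, 0, 0, 0, 0, 0, -0.16, 0, 0, 0, 0, 0, -0.16, 0, -0.1, 0, 0, 0, -0.16, 0, -0.3, 0, 0, 0, -0.16, 0, -0.55, 0, 0, 0, -0.16, 0, -0.8, 0, 0, 0, -0.16, 0, -0.8, 0, 0, 0])

```text
t: 15.03
tool_pos: [529.8, 104.4, 155.1]
eef_rot: [-0.218, 3.128, 0.006]
wrist_force: [1.2, -0.6, 1.1]
finger_gap: 0.6
```

```bash
python3 - <<'E'
from h import *
a=cam('scene')
for c,s in blobs(a,*NUT):
    if c[1]>190 and s[4]<400: print(c,s,onz(a,*c,17).round(0))
n=[456,258]
plan([(500,180,125,97.9),(*n,110,97.9),(*n,26,97.9)])
E
```

```text
[304.1 205. ] [300, 202, 10, 8, 49] [471.  83.  17.]
[260.  223.2] [256, 219, 9, 9, 52] [611.  97.  17.]
[344.4 244.6] [339, 238, 12, 14, 124] [456. 259.  17.]
[370.9 279.4] [364, 272, 14, 15, 156] [463. 377.  17.]
[321.5 293.1] [309, 282, 25, 24, 304] [584. 360.  17.]
[0.119, 0.526, 0.181, 0.005, 0.006, 0.003] rows 4 -> [500. 180. 125.]
[0.219, 0.555, 0.1, 0.0, 0.0, 0.0] rows 4 -> [456. 258. 110.]
[0.0, 0.0, 0.56, 0.0, 0.0, 0.0] rows 4 -> [456. 258.  26.]
```

A bench nut has been knocked next to the one at (580,374). I'll pick the two undisturbed nuts first.

Call:
carry_out(deltas=[0.119, 0.526, 0.181, 0, 0, 0, 0.119, 0.526, 0.181, 0, 0, 0, 0.119, 0.526, 0.181, 0, 0, 0, 0.119, 0.526, 0.181, 0, 0, 0], gripper=-0.3, squeeze=8)

```text
t: 15.42
tool_pos: [495.3, 181.7, 119.2]
eef_rot: [0.226, -3.127, -0.001]
wrist_force: [0.2, -1.1, -0.4]
finger_gap: 19.4
```

Call:
carry_out(deltas=[0.219, 0.555, 0.1, 0, 0, 0, 0.219, 0.555, 0.1, 0, 0, 0, 0.219, 0.555, 0.1, 0, 0, 0, 0.219, 0.555, 0.1, 0, 0, 0, 0.219, 0.555, 0.1, 0, 0, 0, 0.219, 0.555, 0.1, 0, 0, 0])

```text
t: 15.92
tool_pos: [454.2, 255.7, 106.1]
eef_rot: [0.215, -3.131, -0.001]
wrist_force: [0.7, -0.8, -0.1]
finger_gap: 54.6
```

Call:
carry_out(deltas=[0, 0, 0.2, 0, 0, 0, 0, 0, 0.35, 0, 0, 0, 0, 0, 0.46, 0, 0, 0, 0, 0, 0.54, 0, 0, 0, 0, 0, 0.56, 0, 0, 0, 0, 0, 0.56, 0, 0, 0, 0, 0, 0.56, 0, 0, 0])

```text
t: 16.5
tool_pos: [453.7, 257.2, 23.0]
eef_rot: [0.217, -3.131, -0.002]
wrist_force: [-0.7, 0.6, 1.1]
finger_gap: 56.7
```

Call:
carry_out(deltas=[0, 0, 0, 0, 0, 0, 0, 0, 0, 0, 0, 0, 0, 0, 0, 0, 0, 0, 0, 0, 0, 0, 0, 0, 0, 0, 0, 0, 0, 0, 0, 0, 0, 0, 0, 0, 0, 0, 0, 0, 0, 0], gripper=1)

```text
t: 17.08
tool_pos: [453.0, 257.6, 22.4]
eef_rot: [0.219, -3.131, -0.002]
wrist_force: [-0.6, 0.7, 2.2]
finger_gap: 30.9
```

Call:
carry_out(deltas=[0, 0, -0.1, 0, 0, 0, 0, 0, -0.3, 0, 0, 0, 0, 0, -0.5, 0, 0, 0, 0, 0, -0.6, 0, 0, 0, 0, 0, -0.6, 0, 0, 0, 0, 0, -0.6, 0, 0, 0])

```text
t: 17.58
tool_pos: [453.5, 257.6, 112.7]
eef_rot: [0.219, -3.131, -0.003]
wrist_force: [-0.7, -0.5, -0.7]
finger_gap: 30.7
```

```bash
python3 - <<'E'
from h import *
print(pose()[0],robot.sense()['finger_gap'])
q=dish(-42,-8)
plan([(*((q+[456,258])/2),116,97.9),(*q,116,97.9),(*q,60,97.9)])
E
```

```text
[453.47509537 257.57569041 112.6622369 ] 30.659460053194664
[-0.107, -0.595, -0.024, 0.004, -0.004, 0.003] rows 4 -> [482. 171. 116.]
[-0.091, -0.596, 0.0, 0.0, 0.0, 0.0] rows 4 -> [508.  85. 116.]
[0.0, 0.0, 0.373, 0.0, 0.0, 0.0] rows 3 -> [508.  85.  60.]
```

Call:
carry_out(deltas=[-0.107, -0.595, -0.024, 0, 0, 0, -0.107, -0.595, -0.024, 0, 0, 0, -0.107, -0.595, -0.024, 0, 0, 0, -0.107, -0.595, -0.024, 0, 0, 0])

```text
t: 17.92
tool_pos: [481.9, 167.1, 114.2]
eef_rot: [0.21, -3.129, 0.001]
wrist_force: [-0.3, 0.4, -0.4]
finger_gap: 30.4
```

Call:
carry_out(deltas=[-0.09, -0.596, 0, 0, 0, 0, -0.09, -0.596, 0, 0, 0, 0, -0.09, -0.596, 0, 0, 0, 0, -0.09, -0.596, 0, 0, 0, 0, -0.09, -0.596, 0, 0, 0, 0])

```text
t: 18.33
tool_pos: [506.6, 84.9, 114.4]
eef_rot: [0.218, -3.129, -0.002]
wrist_force: [0.6, 0.1, 0.4]
finger_gap: 31.0
```

Call:
carry_out(deltas=[0, 0, 0.15, 0, 0, 0, 0, 0, 0.3, 0, 0, 0, 0, 0, 0.36, 0, 0, 0, 0, 0, 0.36, 0, 0, 0, 0, 0, 0.36, 0, 0, 0, 0, 0, 0.36, 0, 0, 0])

```text
t: 18.83
tool_pos: [507.6, 85.3, 62.3]
eef_rot: [0.22, -3.131, -0.002]
wrist_force: [-0.1, -0.4, -0.2]
finger_gap: 30.7
```

```bash
python3 - <<'E'
from h import *
p=pose()[0]; d=p[:2]-DISH; c,s=np.cos(DY),np.sin(DY); print(p, d@[c,s],d@[-s,c])
E
```

```text
[507.57348741  85.30287354  62.31205464] -41.955767291320065 -7.501730524108203
```

Call:
carry_out(deltas=[0, 0, 0.02, 0, 0, 0, 0, 0, 0.02, 0, 0, 0])

```text
t: 19.0
tool_pos: [507.4, 84.8, 58.8]
eef_rot: [0.219, -3.131, -0.002]
wrist_force: [-0.2, -0.4, -0.5]
finger_gap: 30.6
```

Call:
carry_out(deltas=[0, 0, 0, 0, 0, 0, 0, 0, 0, 0, 0, 0, 0, 0, 0, 0, 0, 0, 0, 0, 0, 0, 0, 0, 0, 0, 0, 0, 0, 0, 0, 0, -0.2, 0, 0, 0, 0, 0, -0.38, 0, 0, 0, 0, 0, -0.38, 0, 0, 0, 0, 0, -0.38, 0, 0, 0], gripper=-0.1)

```text
t: 19.75
tool_pos: [508.3, 84.8, 116.7]
eef_rot: [0.219, -3.133, -0.003]
wrist_force: [0.0, -1.1, 0.4]
finger_gap: 47.7
```

```bash
python3 - <<'E'
from h import *
print(pose()[0])
n=[463,376.5]
p,R=plan([(490,180,116,97.9),(475,275,116,97.9),(*n,110,97.9),(*n,25,97.9)])
a=cam('scene'); k=cv2.resize(a['color'][180:320,235:400,::-1],None,fx=4.5,fy=4.5,interpolation=cv2.INTER_CUBIC); cv2.imwrite('pics/c5.png',k[:600,:800])
E
```

```text
[508.29723272  84.78062546 116.74198975]
[0.033, 0.646, 0.006, 0.004, -0.001, 0.003] rows 4 -> [490. 180. 116.]
[0.012, 0.641, 0.0, 0.0, 0.0, 0.0] rows 4 -> [475. 275. 116.]
[-0.014, 0.681, 0.04, 0.0, 0.0, 0.0] rows 4 -> [463. 377. 110.]
[0.0, 0.0, 0.567, 0.0, 0.0, 0.0] rows 4 -> [463. 377.  25.]
```

View pics/c5.png

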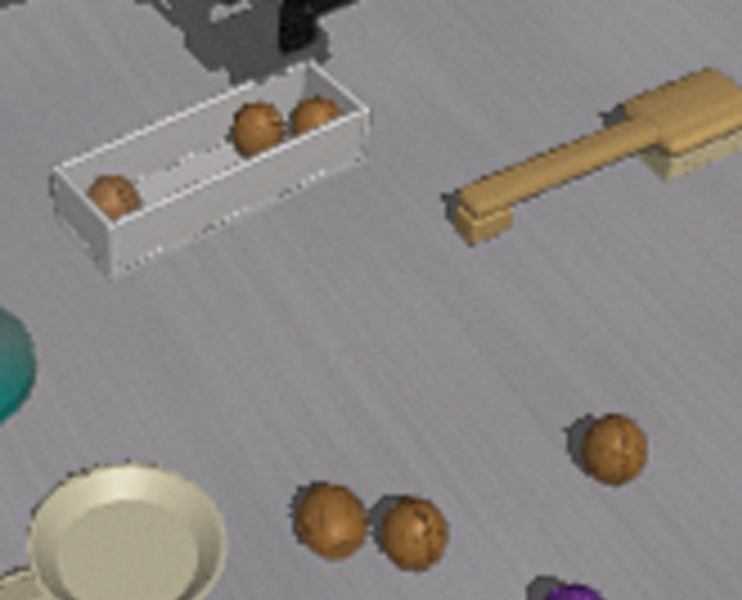

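The first nut lies in the dish. The knocked nut is at scene pixel (308,296), beside the spoon rest, with its neighbour at (327,298).

Call:
carry_out(deltas=[0.033, 0.646, 0.006, 0, 0, 0, 0.033, 0.646, 0.006, 0, 0, 0, 0.033, 0.646, 0.006, 0, 0, 0, 0.033, 0.646, 0.006, 0, 0, 0], gripper=-0.3)

```text
t: 20.13
tool_pos: [486.8, 184.3, 113.2]
eef_rot: [0.229, -3.127, -0.003]
wrist_force: [0.3, -0.2, -0.1]
finger_gap: 55.9
```

Call:
carry_out(deltas=[0.012, 0.64, 0, 0, 0, 0, 0.012, 0.64, 0, 0, 0, 0, 0.012, 0.64, 0, 0, 0, 0, 0.012, 0.64, 0, 0, 0, 0])

```text
t: 20.47
tool_pos: [471.8, 278.3, 113.4]
eef_rot: [0.228, -3.128, -0.002]
wrist_force: [0.0, -1.0, -0.0]
finger_gap: 56.3
```

Call:
carry_out(deltas=[-0.014, 0.68, 0.04, 0, 0, 0, -0.014, 0.68, 0.04, 0, 0, 0, -0.014, 0.68, 0.04, 0, 0, 0, -0.014, 0.68, 0.04, 0, 0, 0, -0.014, 0.68, 0.04, 0, 0, 0, -0.014, 0.68, 0.04, 0, 0, 0])

```text
t: 20.97
tool_pos: [462.3, 373.7, 108.0]
eef_rot: [0.216, -3.13, 0.001]
wrist_force: [0.5, -0.1, -0.6]
finger_gap: 56.3
```

Call:
carry_out(deltas=[0, 0, 0.2, 0, 0, 0, 0, 0, 0.35, 0, 0, 0, 0, 0, 0.46, 0, 0, 0, 0, 0, 0.54, 0, 0, 0, 0, 0, 0.56, 0, 0, 0, 0, 0, 0.56, 0, 0, 0, 0, 0, 0.56, 0, 0, 0])

```text
t: 21.55
tool_pos: [462.1, 375.7, 25.8]
eef_rot: [0.217, -3.131, -0.003]
wrist_force: [0.0, 0.6, -0.6]
finger_gap: 56.1
```

Call:
carry_out(deltas=[0, 0, 0, 0, 0, 0, 0, 0, 0, 0, 0, 0, 0, 0, 0, 0, 0, 0, 0, 0, 0, 0, 0, 0, 0, 0, 0, 0, 0, 0, 0, 0, 0, 0, 0, 0, 0, 0, 0, 0, 0, 0], gripper=1)

```text
t: 22.13
tool_pos: [461.4, 376.2, 25.2]
eef_rot: [0.219, -3.131, -0.002]
wrist_force: [-0.4, -0.8, 2.0]
finger_gap: 30.2
```

Call:
carry_out(deltas=[0, 0, -0.1, 0, 0, 0, 0, 0, -0.3, 0, 0, 0, 0, 0, -0.5, 0, 0, 0, 0, 0, -0.6, 0, 0, 0, 0, 0, -0.6, 0, 0, 0, 0, 0, -0.6, 0, 0, 0])

```text
t: 22.63
tool_pos: [462.0, 376.2, 115.5]
eef_rot: [0.219, -3.131, -0.003]
wrist_force: [0.4, -0.8, -0.9]
finger_gap: 30.8
```

```bash
python3 - <<'E'
from h import *
P=pose()[0]
print(P,robot.sense()['finger_gap'])
q=dish(-13,8)
plan([(*(P[:2]*.67+q*.33),114,97.9),(*(P[:2]*.33+q*.67),114,97.9),(*q,112,97.9),(*q,58.5,97.9)])
E
```

```text
[461.95863566 376.18859533 115.50557318] 30.82009517634849
[-0.074, -0.614, 0.008, 0.005, -0.005, 0.003] rows 4 -> [486. 287. 114.]
[-0.078, -0.632, 0.001, 0.0, 0.0, 0.0] rows 4 -> [510. 194. 114.]
[-0.075, -0.613, 0.013, 0.0, 0.0, 0.0] rows 4 -> [534. 105. 112.]
[0.0, 0.0, 0.357, 0.0, 0.0, 0.0] rows 3 -> [534. 105.  58.]
```

Call:
carry_out(deltas=[-0.074, -0.614, 0.008, 0, 0, 0, -0.074, -0.614, 0.008, 0, 0, 0, -0.074, -0.614, 0.008, 0, 0, 0, -0.074, -0.614, 0.008, 0, 0, 0])

```text
t: 22.97
tool_pos: [486.4, 281.2, 112.0]
eef_rot: [0.209, -3.129, 0.003]
wrist_force: [0.1, 0.6, -0.1]
finger_gap: 30.5
```

Call:
carry_out(deltas=[-0.078, -0.632, 0, 0, 0, 0, -0.078, -0.632, 0, 0, 0, 0, -0.078, -0.632, 0, 0, 0, 0, -0.078, -0.632, 0, 0, 0, 0])

```text
t: 23.3
tool_pos: [510.9, 189.6, 112.3]
eef_rot: [0.209, -3.13, 0.002]
wrist_force: [0.0, 0.5, -0.4]
finger_gap: 30.8
```

Call:
carry_out(deltas=[-0.075, -0.613, 0.013, 0, 0, 0, -0.075, -0.613, 0.013, 0, 0, 0, -0.075, -0.613, 0.013, 0, 0, 0, -0.075, -0.613, 0.013, 0, 0, 0, -0.075, -0.613, 0.013, 0, 0, 0])

```text
t: 23.72
tool_pos: [533.7, 105.0, 110.4]
eef_rot: [0.218, -3.129, -0.002]
wrist_force: [-0.1, 0.9, -0.6]
finger_gap: 31.0
```

Call:
carry_out(deltas=[0, 0, 0.15, 0, 0, 0, 0, 0, 0.3, 0, 0, 0, 0, 0, 0.355, 0, 0, 0, 0, 0, 0.355, 0, 0, 0, 0, 0, 0.355, 0, 0, 0, 0, 0, 0.355, 0, 0, 0])

```text
t: 24.22
tool_pos: [533.7, 106.0, 57.9]
eef_rot: [0.221, -3.13, -0.002]
wrist_force: [-0.1, 0.4, 0.2]
finger_gap: 30.7
```

Call:
carry_out(deltas=[0, 0, 0, 0, 0, 0, 0, 0, 0, 0, 0, 0, 0, 0, 0, 0, 0, 0, 0, 0, 0, 0, 0, 0, 0, 0, 0, 0, 0, 0, 0, 0, -0.2, 0, 0, 0, 0, 0, -0.38, 0, 0, 0, 0, 0, -0.38, 0, 0, 0, 0, 0, -0.38, 0, 0, 0], gripper=-0.1)

```text
t: 24.97
tool_pos: [535.2, 104.8, 116.5]
eef_rot: [0.219, -3.133, -0.003]
wrist_force: [-0.1, 0.5, -0.5]
finger_gap: 47.6
```

```bash
python3 - <<'E'
from h import *
P=pose()[0];print(P)
a=cam('scene');b=cam('top')
for n,f in (('s',a),('t',b)):
  for c,s in blobs(f,*NUT):
    if 150<c[1] and s[4]<600 and c[0]>150: print(n,c,s,onz(f,*c,17).round(0))
print(onz(a,308.3,295.6,17),onz(a,326.8,298.4,17))
cream=blobs(b,(15,20,150),(32,120,255),100);print(cream)
k=cv2.resize(b['color'][120:260,150:330,::-1],None,fx=4.2,fy=4.2,interpolation=cv2.INTER_CUBIC); cv2.imwrite('pics/c6.png',k)
E
```

```text
[535.2176898  104.75581676 116.53313343]
s [238.  161.1] [231, 156, 15, 11, 116] [ 553. -196.   17.]
s [290.  209.5] [282, 203, 16, 15, 127] [515.  83.  17.]
s [304. 205.] [300, 202, 10, 8, 49] [471.  83.  17.]
s [259.7 223.2] [255, 219, 10, 9, 53] [611.  97.  17.]
s [308.2 295.4] [301, 288, 16, 16, 190] [613. 353.  17.]
s [326.5 298.1] [320, 291, 14, 15, 170] [581. 376.  17.]
t [197.  179.9] [191, 175, 13, 11, 111] [612. 350.  17.]
t [366.5 188. ] [360, 181, 18, 14, 145] [ 595. -123.   17.]
t [187.7 190.9] [183, 186, 11, 11, 90] [581. 375.  17.]
t [248.3 248. ] [247, 244, 7, 13, 21] [425. 203.  17.]
[612.74657001 353.42277168  17.        ] [580.6289291  377.45840176  17.        ]
[(array([211. , 144.2]), [192, 116, 35, 48, 814]), (array([310.3, 185.4]), [301, 161, 18, 48, 178]), (array([317.5, 186. ]), [310, 163, 15, 46, 132]), (array([286.7, 180.1]), [269, 167, 36, 26, 384]), (array([261.9, 195.8]), [255, 170, 15, 52, 194]), (array([268.7, 195. ]), [263, 172, 12, 46, 136]), (array([301.8, 302.6]), [272, 192, 71, 211, 5936]), (array([249.4, 291.7]), [243, 244, 15, 77, 486]), (array([281. , 383.3]), [279, 364, 10, 54, 115]), (array([333.3, 413.5]), [323, 406, 22, 14, 181])]
```

View pics/c6.png

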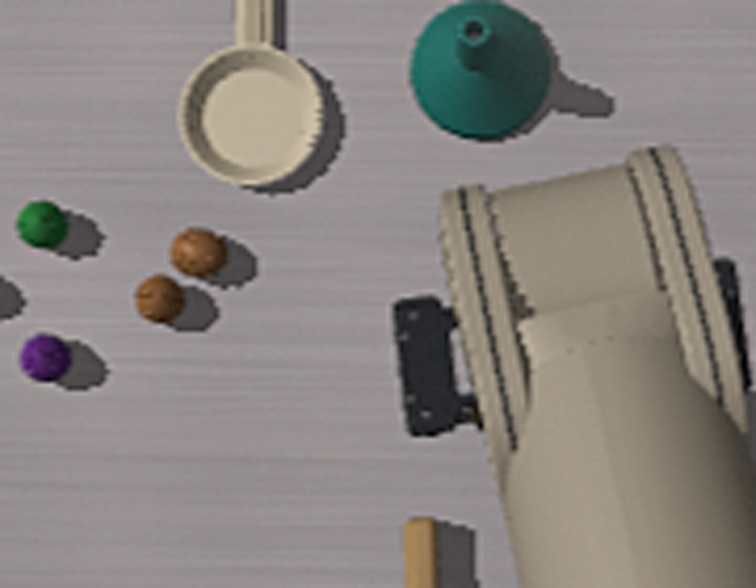

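The knocked nut is at top-view pixel (197,180), or (612,351) mm, and its neighbour is at (188,191), or (581,376) mm. I'll use a jaw yaw of 53°, across the line between them.

```bash
python3 - <<'E'
from h import *
n=[612.5,351.5]
plan([(560,190,116,83),(586,270,112,68),(*n,108,53),(*n,24,53)])
E
```

```text
[-0.252, 0.541, -0.011, 0.002, -0.008, 0.5] rows 4 -> [560. 190. 116.]
[-0.107, 0.55, 0.027, 0.0, 0.0, 0.5] rows 4 -> [586. 270. 112.]
[0.04, 0.57, 0.026, -0.001, 0.0, 0.5] rows 4 -> [612. 352. 108.]
[0.0, 0.0, 0.56, 0.0, 0.0, 0.0] rows 4 -> [612. 352.  24.]
```

Call:
carry_out(deltas=[-0.252, 0.541, -0.011, 0, 0, 0.5, -0.252, 0.541, -0.011, 0, 0, 0.5, -0.252, 0.541, -0.011, 0, 0, 0.5, -0.252, 0.541, -0.011, 0, 0, 0.5], gripper=-0.3)

```text
t: 25.4
tool_pos: [559.5, 194.0, 115.0]
eef_rot: [-0.185, -3.13, -0.001]
wrist_force: [-0.3, -0.7, 0.1]
finger_gap: 56.0
```

Call:
carry_out(deltas=[-0.107, 0.55, 0.027, 0, 0, 0.5, -0.107, 0.55, 0.027, 0, 0, 0.5, -0.107, 0.55, 0.027, 0, 0, 0.5, -0.107, 0.55, 0.027, 0, 0, 0.5])

```text
t: 25.73
tool_pos: [585.3, 271.9, 110.5]
eef_rot: [-0.594, -3.079, 0.002]
wrist_force: [-1.2, -1.6, -0.8]
finger_gap: 56.4
```

Call:
carry_out(deltas=[0.04, 0.57, 0.026, 0, 0, 0.5, 0.04, 0.57, 0.026, 0, 0, 0.5, 0.04, 0.57, 0.026, 0, 0, 0.5, 0.04, 0.57, 0.026, 0, 0, 0.5, 0.04, 0.57, 0.026, 0, 0, 0.5, 0.04, 0.57, 0.026, 0, 0, 0.5, 0.04, 0.57, 0.026, 0, 0, 0.5])

```text
t: 26.32
tool_pos: [613.3, 349.3, 109.0]
eef_rot: [-0.998, -2.975, 0.001]
wrist_force: [-0.5, -0.7, -0.2]
finger_gap: 56.5
```

Call:
carry_out(deltas=[0, 0, 0.2, 0, 0, 0, 0, 0, 0.35, 0, 0, 0, 0, 0, 0.46, 0, 0, 0, 0, 0, 0.54, 0, 0, 0, 0, 0, 0.56, 0, 0, 0, 0, 0, 0.56, 0, 0, 0, 0, 0, 0.56, 0, 0, 0])

```text
t: 26.9
tool_pos: [613.1, 351.6, 25.9]
eef_rot: [-0.997, -2.976, -0.001]
wrist_force: [1.0, -0.4, 0.3]
finger_gap: 56.5
```

Call:
carry_out(deltas=[0, 0, 0, 0, 0, 0, 0, 0, 0, 0, 0, 0, 0, 0, 0, 0, 0, 0, 0, 0, 0, 0, 0, 0, 0, 0, 0, 0, 0, 0, 0, 0, 0, 0, 0, 0, 0, 0, 0, 0, 0, 0], gripper=1)

```text
t: 27.48
tool_pos: [612.7, 351.7, 25.0]
eef_rot: [-0.996, -2.976, -0.0]
wrist_force: [0.2, -0.7, 3.2]
finger_gap: 35.5
```

Call:
carry_out(deltas=[0, 0, -0.1, 0, 0, 0, 0, 0, -0.3, 0, 0, 0, 0, 0, -0.5, 0, 0, 0, 0, 0, -0.6, 0, 0, 0, 0, 0, -0.6, 0, 0, 0, 0, 0, -0.6, 0, 0, 0])

```text
t: 27.98
tool_pos: [613.3, 351.9, 116.4]
eef_rot: [-0.996, -2.977, -0.003]
wrist_force: [0.3, -0.9, -0.7]
finger_gap: 35.2
```

```bash
python3 - <<'E'
from h import *
P=pose()[0]
print(P,robot.sense()['finger_gap'])
q=dish(15,-8)
plan([(*(P[:2]*.67+q*.33),114,68),(*(P[:2]*.33+q*.67),114,83),(*q,112,97.9),(*q,58.5,97.9)])
E
```

```text
[613.27239188 351.9126411  116.43903463] 35.18383139247036
[-0.257, -0.521, 0.015, 0.002, -0.006, -0.5] rows 4 -> [597. 266. 114.]
[-0.117, -0.586, 0.0, 0.0, 0.0, -0.5] rows 4 -> [580. 178. 114.]
[0.038, -0.58, 0.014, 0.0, 0.0, -0.497] rows 4 -> [564.  93. 112.]
[0.0, 0.0, 0.356, 0.0, 0.0, 0.0] rows 3 -> [564.  93.  59.]
```

Call:
carry_out(deltas=[-0.257, -0.521, 0.015, 0, 0, -0.5, -0.257, -0.521, 0.015, 0, 0, -0.5, -0.257, -0.521, 0.015, 0, 0, -0.5, -0.257, -0.521, 0.015, 0, 0, -0.5])

```text
t: 28.32
tool_pos: [596.3, 261.4, 111.5]
eef_rot: [-0.604, -3.078, 0.004]
wrist_force: [0.3, 0.6, -1.3]
finger_gap: 35.3
```

Call:
carry_out(deltas=[-0.117, -0.586, 0, 0, 0, -0.5, -0.117, -0.586, 0, 0, 0, -0.5, -0.117, -0.586, 0, 0, 0, -0.5, -0.117, -0.586, 0, 0, 0, -0.5])

```text
t: 28.65
tool_pos: [579.6, 174.3, 111.9]
eef_rot: [-0.199, -3.13, 0.001]
wrist_force: [-0.1, 0.3, -0.3]
finger_gap: 35.4
```

Call:
carry_out(deltas=[0.038, -0.58, 0.014, 0, 0, -0.497, 0.038, -0.58, 0.014, 0, 0, -0.497, 0.038, -0.58, 0.014, 0, 0, -0.497, 0.038, -0.58, 0.014, 0, 0, -0.497, 0.038, -0.58, 0.014, 0, 0, -0.497, 0.038, -0.58, 0.014, 0, 0, -0.497])

```text
t: 29.15
tool_pos: [563.6, 94.6, 110.0]
eef_rot: [0.217, -3.13, -0.003]
wrist_force: [0.4, 0.4, -0.3]
finger_gap: 35.4
```

Call:
carry_out(deltas=[0, 0, 0.15, 0, 0, 0, 0, 0, 0.3, 0, 0, 0, 0, 0, 0.355, 0, 0, 0, 0, 0, 0.355, 0, 0, 0, 0, 0, 0.355, 0, 0, 0, 0, 0, 0.355, 0, 0, 0])

```text
t: 29.65
tool_pos: [563.5, 93.7, 57.0]
eef_rot: [0.218, -3.13, -0.002]
wrist_force: [0.2, -0.1, -0.6]
finger_gap: 35.3
```

Call:
carry_out(deltas=[0, 0, 0, 0, 0, 0, 0, 0, 0, 0, 0, 0, 0, 0, 0, 0, 0, 0, 0, 0, 0, 0, 0, 0, 0, 0, 0, 0, 0, 0, 0, 0, -0.2, 0, 0, 0, 0, 0, -0.38, 0, 0, 0, 0, 0, -0.38, 0, 0, 0, 0, 0, -0.38, 0, 0, 0], gripper=-0.15)

```text
t: 30.4
tool_pos: [564.6, 92.4, 115.6]
eef_rot: [0.216, -3.134, -0.003]
wrist_force: [0.6, 0.1, -1.3]
finger_gap: 50.0
```

```bash
python3 - <<'E'
from h import *
P=pose()[0];print(P)
a=cam('scene');b=cam('top')
for n,f in (('s',a),('t',b)):
  for c,s in blobs(f,*NUT):
    if 200<c[1] and s[4]<600 and c[0]>180 or n=='t' and c[0]<200 and c[1]>150: print(n,c,s,onz(f,*c,17).round(0))
n=[581,375.5]
plan([(565,180,116,83),(573,275,112,68),(*n,108,53),(*n,25,53)])
E
```

```text
[564.64869555  92.42141898 115.58377895]
s [289.9 209.5] [282, 203, 16, 15, 127] [515.  83.  17.]
s [303.9 205. ] [300, 202, 10, 8, 50] [472.  83.  17.]
s [265.7 221.2] [255, 216, 22, 12, 123] [594.  97.  17.]
s [326.6 298.2] [320, 291, 14, 15, 168] [581. 377.  17.]
t [187.7 190.9] [183, 186, 11, 11, 91] [581. 375.  17.]
t [248.5 248.6] [247, 244, 7, 14, 21] [423. 203.  17.]
t [252.9 261.9] [252, 254, 2, 16, 17] [387. 190.  17.]
[-0.092, 0.578, -0.017, 0.002, -0.009, 0.497] rows 4 -> [565. 180. 116.]
[0.024, 0.635, 0.027, 0.0, 0.0, 0.5] rows 4 -> [573. 275. 112.]
[0.202, 0.641, 0.026, 0.0, 0.0, 0.5] rows 4 -> [581. 375. 108.]
[0.0, 0.001, 0.554, 0.0, 0.0, 0.0] rows 3 -> [581. 376.  25.]
```

Call:
carry_out(deltas=[-0.092, 0.578, -0.017, 0, 0, 0.5, -0.092, 0.578, -0.017, 0, 0, 0.5, -0.092, 0.578, -0.017, 0, 0, 0.5, -0.092, 0.578, -0.017, 0, 0, 0.5], gripper=-0.3)

```text
t: 30.83
tool_pos: [563.9, 184.5, 115.1]
eef_rot: [-0.188, -3.13, -0.002]
wrist_force: [-0.0, -1.1, 0.1]
finger_gap: 56.3
```

Call:
carry_out(deltas=[0.024, 0.635, 0.027, 0, 0, 0.5, 0.024, 0.635, 0.027, 0, 0, 0.5, 0.024, 0.635, 0.027, 0, 0, 0.5, 0.024, 0.635, 0.027, 0, 0, 0.5])

```text
t: 31.17
tool_pos: [571.8, 279.3, 110.7]
eef_rot: [-0.594, -3.078, -0.0]
wrist_force: [-0.6, 0.6, -0.5]
finger_gap: 56.6
```

Call:
carry_out(deltas=[0.202, 0.641, 0.026, 0, 0, 0.5, 0.202, 0.641, 0.026, 0, 0, 0.5, 0.202, 0.641, 0.026, 0, 0, 0.5, 0.202, 0.641, 0.026, 0, 0, 0.5, 0.202, 0.641, 0.026, 0, 0, 0.5, 0.202, 0.641, 0.026, 0, 0, 0.5, 0.202, 0.641, 0.026, 0, 0, 0.5])

```text
t: 31.75
tool_pos: [582.4, 372.9, 108.5]
eef_rot: [-1.002, -2.974, 0.003]
wrist_force: [0.1, -0.6, -0.1]
finger_gap: 56.8
```

Call:
carry_out(deltas=[0, 0, 0.2, 0, 0, 0, 0, 0, 0.35, 0, 0, 0, 0, 0, 0.46, 0, 0, 0, 0, 0, 0.54, 0, 0, 0, 0, 0, 0.554, 0, 0, 0, 0, 0, 0.554, 0, 0, 0, 0, 0, 0.554, 0, 0, 0])

```text
t: 32.33
tool_pos: [582.1, 375.4, 26.9]
eef_rot: [-0.999, -2.975, -0.001]
wrist_force: [-0.1, 0.1, 0.6]
finger_gap: 56.6
```

Call:
carry_out(deltas=[0, 0, 0, 0, 0, 0, 0, 0, 0, 0, 0, 0, 0, 0, 0, 0, 0, 0, 0, 0, 0, 0, 0, 0, 0, 0, 0, 0, 0, 0, 0, 0, 0, 0, 0, 0, 0, 0, 0, 0, 0, 0], gripper=1)

```text
t: 32.92
tool_pos: [581.4, 375.7, 25.9]
eef_rot: [-0.998, -2.975, 0.0]
wrist_force: [-1.0, -0.3, 2.4]
finger_gap: 30.7
```

Call:
carry_out(deltas=[0, 0, -0.1, 0, 0, 0, 0, 0, -0.3, 0, 0, 0, 0, 0, -0.5, 0, 0, 0, 0, 0, -0.6, 0, 0, 0, 0, 0, -0.6, 0, 0, 0, 0, 0, -0.6, 0, 0, 0])

```text
t: 33.42
tool_pos: [582.2, 375.8, 117.5]
eef_rot: [-0.999, -2.976, -0.003]
wrist_force: [-0.2, -0.9, -0.7]
finger_gap: 31.1
```

```bash
python3 - <<'E'
from h import *
P=pose()[0]
print(P,robot.sense()['finger_gap'])
a=cam('scene');b=cam('top')
for n,f in (('s',a),('t',b)):
  for c,s in blobs(f,*NUT):
    if s[4]<600 and c[1]>170 and 255<c[0]<310:
      X=onz(f,*c,22)[:2]-DISH; cc,ss=np.cos(DY),np.sin(DY); print(n,c,s,(X@[cc,ss]).round(1),(X@[-ss,cc]).round(1))
k=np.hstack([cv2.resize(f['color'][y:y+90,x:x+90,::-1],(400,400),interpolation=cv2.INTER_CUBIC) for f,x,y in((b,245,160),(a,235,175))])
cv2.imwrite('pics/c7.png',k)
E
```

```text
[582.15901825 375.78023433 117.46268419] 31.05092882388184
s [290.1 209.3] [282, 203, 16, 15, 111] -32.4 -6.8
s [304.1 204.7] [300, 202, 11, 7, 47] -75.4 -1.2
s [265.4 221.4] [256, 216, 21, 12, 120] 49.1 -3.4
t [284.2 178.9] [279, 174, 11, 11, 92] 69.4 -1.6
t [284.  190.9] [279, 186, 12, 11, 104] 36.2 3.2
t [288.  212.6] [280, 203, 17, 20, 173] -25.0 -0.2
t [287.4 229.6] [283, 225, 10, 11, 84] -71.3 7.5
```

View pics/c7.png

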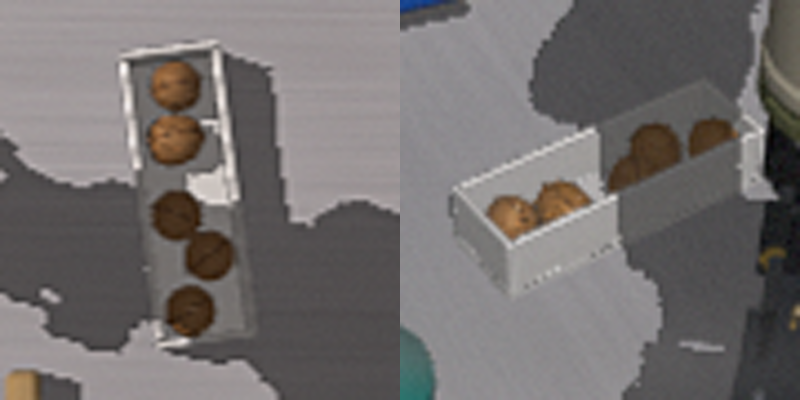

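The top crop shows five nuts in the dish, all on the floor, with a free spot at dish x≈8 mm on the right side. I'll drop the last nut there.

```bash
python3 - <<'E'
from h import *
P=pose()[0]
q=dish(8,-9)
plan([(*(P[:2]*.67+q*.33),114,68),(*(P[:2]*.33+q*.67),114,83),(*q,112,97.9),(*q,58.5,97.9)])
E
```

```text
[-0.336, -0.531, 0.006, -0.005, -0.009, -0.503] rows 4 -> [573. 281. 114.]
[-0.191, -0.618, 0.0, 0.0, 0.001, -0.5] rows 4 -> [565. 185. 114.]
[-0.025, -0.627, 0.013, 0.0, 0.0, -0.497] rows 4 -> [557.  91. 112.]
[0.0, 0.0, 0.357, 0.0, 0.0, 0.0] rows 3 -> [557.  91.  58.]
```

Call:
carry_out(deltas=[-0.336, -0.531, 0.006, 0, 0, -0.5, -0.336, -0.531, 0.006, 0, 0, -0.5, -0.336, -0.531, 0.006, 0, 0, -0.5, -0.336, -0.531, 0.006, 0, 0, -0.5])

```text
t: 33.85
tool_pos: [574.1, 275.7, 113.6]
eef_rot: [-0.608, -3.077, 0.005]
wrist_force: [0.5, 0.5, -0.5]
finger_gap: 30.8
```

Call:
carry_out(deltas=[-0.191, -0.618, 0, 0, 0, -0.5, -0.191, -0.618, 0, 0, 0, -0.5, -0.191, -0.618, 0, 0, 0, -0.5, -0.191, -0.618, 0, 0, 0, -0.5])

```text
t: 34.18
tool_pos: [565.3, 179.6, 113.8]
eef_rot: [-0.201, -3.13, 0.003]
wrist_force: [-0.4, 0.7, -0.2]
finger_gap: 30.6
```

Call:
carry_out(deltas=[-0.025, -0.627, 0.013, 0, 0, -0.5, -0.025, -0.627, 0.013, 0, 0, -0.5, -0.025, -0.627, 0.013, 0, 0, -0.5, -0.025, -0.627, 0.013, 0, 0, -0.5, -0.025, -0.627, 0.013, 0, 0, -0.5, -0.025, -0.627, 0.013, 0, 0, -0.5])

```text
t: 34.68
tool_pos: [557.3, 92.9, 112.1]
eef_rot: [0.218, -3.129, -0.003]
wrist_force: [0.4, -0.1, -0.2]
finger_gap: 30.6
```

Call:
carry_out(deltas=[0, 0, 0.15, 0, 0, 0, 0, 0, 0.3, 0, 0, 0, 0, 0, 0.355, 0, 0, 0, 0, 0, 0.355, 0, 0, 0, 0, 0, 0.355, 0, 0, 0, 0, 0, 0.355, 0, 0, 0])

```text
t: 35.18
tool_pos: [557.6, 92.0, 59.8]
eef_rot: [0.218, -3.131, -0.002]
wrist_force: [0.2, 0.4, -0.2]
finger_gap: 30.8
```

Call:
carry_out(deltas=[0, 0, 0, 0, 0, 0, 0, 0, 0, 0, 0, 0, 0, 0, 0, 0, 0, 0, 0, 0, 0, 0, 0, 0, 0, 0, 0, 0, 0, 0, 0, 0, -0.2, 0, 0, 0, 0, 0, -0.5, 0, 0, 0, 0, 0, -0.6, 0, 0, 0, 0, 0, -0.6, 0, 0, 0], gripper=-0.1)

```text
t: 35.93
tool_pos: [560.3, 91.4, 154.6]
eef_rot: [-0.216, 3.13, 0.005]
wrist_force: [0.9, 0.1, 0.4]
finger_gap: 47.9
```

```bash
python3 - <<'E'
from h import *
P=pose()[0]; print(P)
a=cam('scene')
cv2.imwrite('pics/c8.png',cv2.resize(a['color'][175:255,235:335,::-1],(750,600),interpolation=cv2.INTER_CUBIC))
E
```

```text
[560.28272478  91.42772266 154.5726321 ]
```

View pics/c8.png

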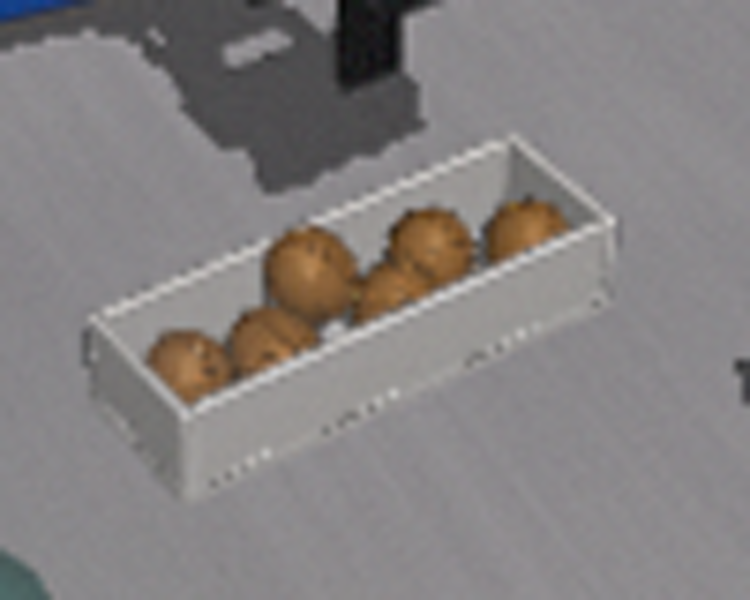

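All six nuts are in the dish, one of them slightly raised near crop pixel (310,270). Next I'll grip the dish.

```bash
python3 - <<'E'
from h import *
q=dish(0,0)
plan([(*q,100,97.9),(*q,29,97.9)])
E
```

```text
[0.067, 0.057, 0.347, 0.004, 0.002, 0.0] rows 3 -> [548.  98. 100.]
[0.0, 0.0, 0.473, 0.0, 0.0, 0.0] rows 3 -> [548.  98.  29.]
```

Call:
carry_out(deltas=[0.067, 0.057, 0.347, 0, 0, 0, 0.067, 0.057, 0.347, 0, 0, 0, 0.067, 0.057, 0.347, 0, 0, 0, 0.067, 0.057, 0.347, 0, 0, 0, 0.067, 0.057, 0.347, 0, 0, 0, 0.067, 0.057, 0.347, 0, 0, 0, 0.067, 0.057, 0.347, 0, 0, 0, 0.067, 0.057, 0.347, 0, 0, 0], gripper=-1)

```text
t: 36.65
tool_pos: [547.0, 98.1, 98.2]
eef_rot: [0.216, -3.132, -0.002]
wrist_force: [0.5, 0.6, 1.1]
finger_gap: 85.8
```

Call:
carry_out(deltas=[0, 0, 0.1, 0, 0, 0, 0, 0, 0.2, 0, 0, 0, 0, 0, 0.3, 0, 0, 0, 0, 0, 0.38, 0, 0, 0, 0, 0, 0.44, 0, 0, 0, 0, 0, 0.47, 0, 0, 0, 0, 0, 0.47, 0, 0, 0, 0, 0, 0.47, 0, 0, 0])

```text
t: 37.32
tool_pos: [546.3, 98.2, 27.2]
eef_rot: [0.216, -3.131, -0.002]
wrist_force: [-0.1, 0.3, 1.0]
finger_gap: 87.3
```

Call:
carry_out(deltas=[0, 0, 0, 0, 0, 0, 0, 0, 0, 0, 0, 0, 0, 0, 0, 0, 0, 0, 0, 0, 0, 0, 0, 0, 0, 0, 0, 0, 0, 0, 0, 0, 0, 0, 0, 0, 0, 0, 0, 0, 0, 0, 0, 0, 0, 0, 0, 0, 0, 0, 0, 0, 0, 0], gripper=1, squeeze=40)

```text
t: 38.07
tool_pos: [546.2, 98.3, 27.1]
eef_rot: [0.216, -3.131, -0.002]
wrist_force: [-1.5, -0.7, 4.3]
finger_gap: 61.7
```

Call:
carry_out(deltas=[0, 0, -0.02, 0, 0, 0, 0, 0, -0.06, 0, 0, 0, 0, 0, -0.12, 0, 0, 0, 0, 0, -0.2, 0, 0, 0, 0, 0, -0.29, 0, 0, 0, 0, 0, -0.38, 0, 0, 0, 0, 0, -0.48, 0, 0, 0, 0, 0, -0.58, 0, 0, 0, 0, 0, -0.68, 0, 0, 0, 0, 0, -0.78, 0, 0, 0, 0, 0, -0.86, 0, 0, 0, 0, 0, -0.9, 0, 0, 0])

```text
t: 39.07
tool_pos: [547.3, 98.2, 164.4]
eef_rot: [0.216, -3.133, -0.003]
wrist_force: [0.9, 0.1, -4.8]
finger_gap: 61.9
```

Call:
carry_out(deltas=[0, 0, -0.01, 0, 0, 0, 0, 0, -0.01, 0, 0, 0, 0, 0, -0.01, 0, 0, 0])

```text
t: 39.32
tool_pos: [546.1, 98.0, 162.6]
eef_rot: [0.216, -3.129, -0.001]
wrist_force: [0.6, 0.2, -3.3]
finger_gap: 61.9
```

```bash
python3 - <<'E'
from h import *
print(pose()[0],robot.sense()['wrist_force'],robot.sense()['ft_torque'],robot.sense()['finger_gap'])
t=tub(-40,0); s=pose()[0][:2]
W=[(*(s+(t-s)*k/5),165,97.9-100.9*k/5) for k in range(1,6)]
plan(W)
a=cam('scene')
cv2.imwrite('pics/c9.png',cv2.resize(a['color'][110:260,190:340,::-1],(600,600),interpolation=cv2.INTER_CUBIC))
E
```

```text
[546.14226152  98.03245106 162.63107271] [ 0.55136464  0.15666253 -3.33893552] [-0.02887443  0.06425093 -0.02503421] 61.87173495092574
[0.115, -0.463, -0.016, 0.001, -0.01, 0.673] rows 4 -> [539.  27. 165.]
[-0.052, -0.475, 0.0, 0.0, 0.0, 0.673] rows 4 -> [531. -44. 165.]
[-0.212, -0.427, 0.0, 0.0, 0.0, 0.672] rows 4 -> [ 524. -116.  165.]
[-0.347, -0.328, 0.0, 0.0, 0.0, 0.673] rows 4 -> [ 516. -187.  165.]
[-0.439, -0.188, 0.0, 0.0, 0.0, 0.673] rows 4 -> [ 509. -258.  165.]
```

View pics/c9.png

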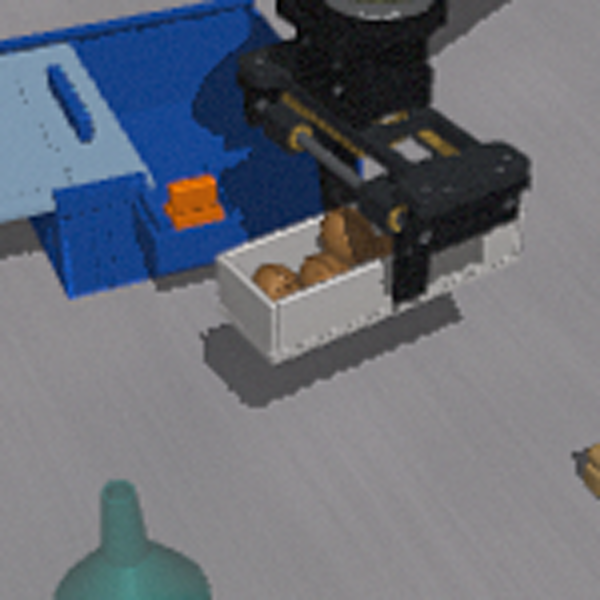

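The dish is held level with its nuts inside. Now I'll carry it gently to the tub.

Call:
carry_out(deltas=[0.005, -0.02, 0, 0, 0, 0.03, 0.015, -0.06, 0, 0, 0, 0.09, 0.03, -0.12, 0, 0, 0, 0.17, 0.045, -0.18, 0, 0, 0, 0.27, 0.065, -0.25, 0, 0, 0, 0.37, 0.08, -0.32, 0, 0, 0, 0.47, 0.1, -0.39, 0, 0, 0, 0.57, 0.115, -0.463, 0, 0, 0, 0.673])

```text
t: 40.03
tool_pos: [538.7, 25.3, 163.2]
eef_rot: [-0.345, -3.118, -0.0]
wrist_force: [0.6, -0.5, -3.8]
finger_gap: 61.5
```

Call:
carry_out(deltas=[-0.007, -0.068, 0, 0, 0, 0.096, -0.015, -0.136, 0, 0, 0, 0.192, -0.022, -0.204, 0, 0, 0, 0.288, -0.03, -0.272, 0, 0, 0, 0.384, -0.037, -0.34, 0, 0, 0, 0.48, -0.045, -0.408, 0, 0, 0, 0.576, -0.052, -0.475, 0, 0, 0, 0.673])

```text
t: 40.62
tool_pos: [531.1, -46.0, 163.2]
eef_rot: [-0.887, -3.01, 0.001]
wrist_force: [0.7, -0.3, -4.7]
finger_gap: 61.6
```

Call:
carry_out(deltas=[-0.03, -0.061, 0, 0, 0, 0.096, -0.06, -0.122, 0, 0, 0, 0.192, -0.091, -0.183, 0, 0, 0, 0.288, -0.121, -0.244, 0, 0, 0, 0.384, -0.151, -0.305, 0, 0, 0, 0.48, -0.182, -0.366, 0, 0, 0, 0.576, -0.212, -0.427, 0, 0, 0, 0.673])

```text
t: 41.2
tool_pos: [523.4, -117.0, 163.2]
eef_rot: [-1.4, -2.808, 0.002]
wrist_force: [-0.2, -0.0, -4.7]
finger_gap: 61.4
```

Call:
carry_out(deltas=[-0.05, -0.047, 0, 0, 0, 0.096, -0.099, -0.094, 0, 0, 0, 0.192, -0.149, -0.141, 0, 0, 0, 0.288, -0.198, -0.187, 0, 0, 0, 0.384, -0.248, -0.234, 0, 0, 0, 0.48, -0.297, -0.281, 0, 0, 0, 0.576, -0.347, -0.328, 0, 0, 0, 0.673])

```text
t: 41.78
tool_pos: [515.7, -188.1, 163.2]
eef_rot: [-1.871, -2.519, 0.003]
wrist_force: [0.4, -0.2, -4.4]
finger_gap: 62.0
```

Call:
carry_out(deltas=[-0.063, -0.027, 0, 0, 0, 0.096, -0.126, -0.054, 0, 0, 0, 0.192, -0.188, -0.08, 0, 0, 0, 0.288, -0.25, -0.107, 0, 0, 0, 0.384, -0.31, -0.133, 0, 0, 0, 0.48, -0.36, -0.154, 0, 0, 0, 0.56, -0.4, -0.171, 0, 0, 0, 0.62, -0.43, -0.184, 0, 0, 0, 0.66, -0.439, -0.188, 0, 0, 0, 0.673, -0.439, -0.188, 0, 0, 0, 0.673, -0.439, -0.188, 0, 0, 0, 0.673])

```text
t: 42.7
tool_pos: [509.0, -257.5, 163.1]
eef_rot: [-2.276, -2.16, 0.003]
wrist_force: [-0.1, 0.4, -5.3]
finger_gap: 61.6
```

```bash
python3 - <<'E'
from h import *
print(pose()[0],robot.sense()['wrist_force'],robot.sense()['finger_gap'])
t=tub(-40,0)
plan([(*t,115,-3),(*t,33,-3)])
a=cam('scene')
cv2.imwrite('pics/c10.png',cv2.resize(a['color'][80:200,150:310,::-1],(800,600),interpolation=cv2.INTER_CUBIC))
E
```

```text
[ 508.97150213 -257.49847077  163.1277127 ] [-0.06107467  0.35522795 -5.29173969] 61.63518560225948
[-0.003, -0.001, 0.321, -0.008, -0.002, 0.0] rows 3 -> [ 509. -258.  115.]
[0.0, 0.0, 0.547, 0.0, 0.0, 0.0] rows 3 -> [ 509. -258.   33.]
```

View pics/c10.png

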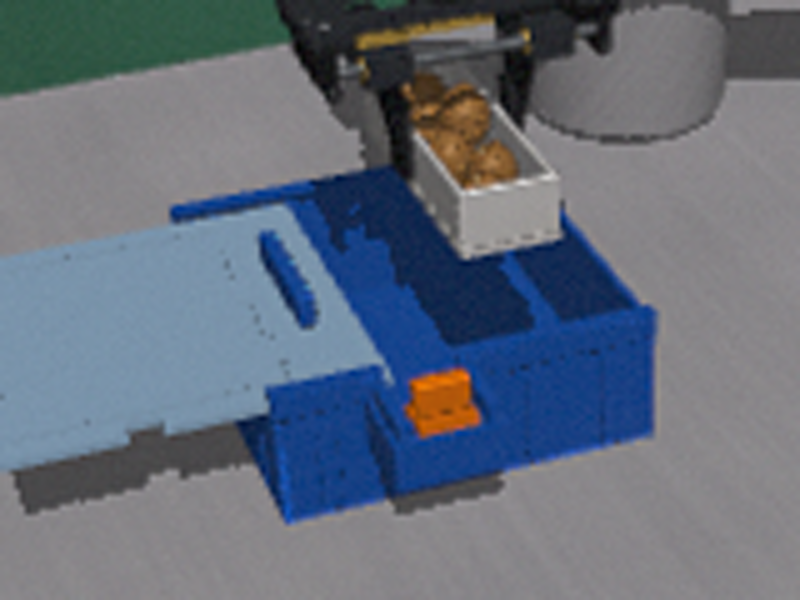

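The dish is level and lined up over the opening, so I'll lower it.

Call:
carry_out(deltas=[0, 0, 0.03, 0, 0, 0, 0, 0, 0.08, 0, 0, 0, 0, 0, 0.15, 0, 0, 0, 0, 0, 0.22, 0, 0, 0, 0, 0, 0.3, 0, 0, 0, 0, 0, 0.38, 0, 0, 0, 0, 0, 0.45, 0, 0, 0, 0, 0, 0.51, 0, 0, 0, 0, 0, 0.55, 0, 0, 0, 0, 0, 0.57, 0, 0, 0, 0, 0, 0.57, 0, 0, 0])

```text
t: 43.67
tool_pos: [508.3, -257.8, 77.1]
eef_rot: [-2.277, -2.159, 0.004]
wrist_force: [0.1, 0.1, -3.9]
finger_gap: 61.3
```

Call:
carry_out(deltas=[0, 0, 0.03, 0, 0, 0, 0, 0, 0.06, 0, 0, 0, 0, 0, 0.1, 0, 0, 0, 0, 0, 0.14, 0, 0, 0, 0, 0, 0.18, 0, 0, 0, 0, 0, 0.21, 0, 0, 0, 0, 0, 0.24, 0, 0, 0, 0, 0, 0.26, 0, 0, 0, 0, 0, 0.27, 0, 0, 0, 0, 0, 0.28, 0, 0, 0, 0, 0, 0.28, 0, 0, 0])

```text
t: 44.58
tool_pos: [508.4, -257.8, 35.6]
eef_rot: [-2.277, -2.159, 0.004]
wrist_force: [0.0, -0.6, -3.9]
finger_gap: 61.6
```

Call:
carry_out(deltas=[0, 0, 0.007, 0, 0, 0, 0, 0, 0.014, 0, 0, 0, 0, 0, 0.021, 0, 0, 0, 0, 0, 0.028, 0, 0, 0, 0, 0, 0.028, 0, 0, 0])

```text
t: 45.0
tool_pos: [508.4, -257.8, 31.4]
eef_rot: [-2.277, -2.159, 0.003]
wrist_force: [-0.5, 0.1, -3.2]
finger_gap: 61.5
```

Call:
carry_out(deltas=[0, 0, 0.005, 0, 0, 0, 0, 0, 0.01, 0, 0, 0, 0, 0, 0.01, 0, 0, 0])

```text
t: 45.25
tool_pos: [508.4, -257.8, 31.2]
eef_rot: [-2.277, -2.159, 0.002]
wrist_force: [-7.3, 4.0, 12.5]
finger_gap: 61.7
```

Call:
carry_out(deltas=[0, 0, -0.008, 0, 0, 0, 0, 0, -0.008, 0, 0, 0, 0, 0, -0.008, 0, 0, 0, 0, 0, -0.008, 0, 0, 0, 0, 0, -0.008, 0, 0, 0, 0, 0, -0.008, 0, 0, 0], gripper=-0.75)

```text
t: 45.75
tool_pos: [508.4, -257.8, 31.2]
eef_rot: [-2.277, -2.159, 0.003]
wrist_force: [0.4, -0.2, -0.5]
finger_gap: 76.1
```

Call:
carry_out(deltas=[0, 0, -0.05, 0, 0, 0, 0, 0, -0.15, 0, 0, 0, 0, 0, -0.3, 0, 0, 0, 0, 0, -0.5, 0, 0, 0, 0, 0, -0.7, 0, 0, 0, 0, 0, -0.9, 0, 0, 0, 0, 0, -1, 0, 0, 0, 0, 0, -1, 0, 0, 0])

```text
t: 46.42
tool_pos: [510.5, -259.0, 185.6]
eef_rot: [2.279, 2.16, 0.002]
wrist_force: [0.3, -0.5, 0.1]
finger_gap: 76.1
```

```bash
python3 - <<'E'
from h import *
print(pose()[0],robot.sense()['wrist_force'],robot.sense()['finger_gap'])
r=tub(75,0);print(r)
plan([(*r,170,-3),(*r,101,-3)])
a=cam('scene')
cv2.imwrite('pics/c11.png',cv2.resize(a['color'][80:200,150:310,::-1],(800,600),interpolation=cv2.INTER_CUBIC))
E
```

```text
[ 510.54166528 -258.98847164  185.62924685] [ 0.29278629 -0.52663661  0.13269947] 76.0683731723103
[ 623.39721511 -263.92519672]
[0.008, 0.753, 0.106, 0.004, 0.001, -0.002] rows 4 -> [ 623. -264.  170.]
[0.0, 0.0, 0.46, 0.0, 0.0, 0.0] rows 3 -> [ 623. -264.  101.]
```

View pics/c11.png

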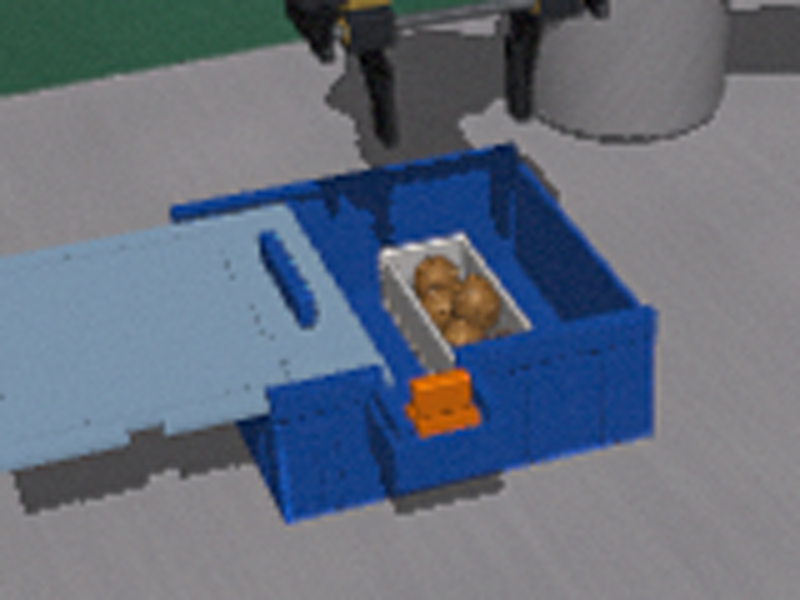

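The dish stands on the tub floor with its nuts in it. Next I'll grip the rib at the open position.

Call:
carry_out(deltas=[0.008, 0.753, 0.106, 0, 0, 0, 0.008, 0.753, 0.106, 0, 0, 0, 0.008, 0.753, 0.106, 0, 0, 0, 0.008, 0.753, 0.106, 0, 0, 0, 0.008, 0.753, 0.106, 0, 0, 0, 0.008, 0.753, 0.106, 0, 0, 0, 0.008, 0.753, 0.106, 0, 0, 0], gripper=-0.15, squeeze=20)

```text
t: 47.05
tool_pos: [620.5, -263.4, 164.9]
eef_rot: [-2.279, -2.157, 0.004]
wrist_force: [-1.1, 0.1, 0.5]
finger_gap: 50.8
```

Call:
carry_out(deltas=[0, 0, 0.15, 0, 0, 0, 0, 0, 0.28, 0, 0, 0, 0, 0, 0.37, 0, 0, 0, 0, 0, 0.43, 0, 0, 0, 0, 0, 0.45, 0, 0, 0, 0, 0, 0.45, 0, 0, 0, 0, 0, 0.45, 0, 0, 0])

```text
t: 47.63
tool_pos: [621.7, -263.0, 98.3]
eef_rot: [-2.278, -2.16, 0.003]
wrist_force: [-0.5, -0.2, 0.0]
finger_gap: 50.2
```

Call:
carry_out(deltas=[0, 0, 0, 0, 0, 0, 0, 0, 0, 0, 0, 0, 0, 0, 0, 0, 0, 0, 0, 0, 0, 0, 0, 0, 0, 0, 0, 0, 0, 0, 0, 0, 0, 0, 0, 0, 0, 0, 0, 0, 0, 0, 0, 0, 0, 0, 0, 0, 0, 0, 0, 0, 0, 0], gripper=1)

```text
t: 48.38
tool_pos: [621.7, -262.7, 97.4]
eef_rot: [-2.278, -2.16, 0.003]
wrist_force: [2.9, -1.2, -1.4]
finger_gap: 11.9
```

Call:
carry_out(deltas=[0, -0.05, -0.01, 0, 0, 0, 0, -0.14, -0.01, 0, 0, 0, 0, -0.24, -0.01, 0, 0, 0, 0, -0.34, -0.01, 0, 0, 0, 0, -0.44, -0.01, 0, 0, 0, 0, -0.54, -0.01, 0, 0, 0, 0, -0.64, -0.01, 0, 0, 0, 0, -0.74, -0.01, 0, 0, 0, 0, -0.84, -0.01, 0, 0, 0, 0, -0.92, -0.01, 0, 0, 0, 0, -0.97, -0.01, 0, 0, 0, 0, -1, -0.01, 0, 0, 0])

```text
t: 49.38
tool_pos: [469.2, -254.5, 97.7]
eef_rot: [-2.276, -2.156, 0.007]
wrist_force: [2.5, -5.5, -28.5]
finger_gap: 12.0
```

Call:
carry_out(deltas=[0, -0.03, 0, 0, 0, 0, 0, -0.05, 0, 0, 0, 0, 0, -0.065, 0, 0, 0, 0, 0, -0.075, 0, 0, 0, 0, 0, -0.075, 0, 0, 0, 0, 0, -0.075, 0, 0, 0, 0])

```text
t: 49.88
tool_pos: [463.7, -253.8, 99.5]
eef_rot: [2.276, 2.162, 0.001]
wrist_force: [16.9, -4.9, -28.5]
finger_gap: 11.9
```

Call:
carry_out(deltas=[0, 0, 0, 0, 0, 0, 0, 0, 0, 0, 0, 0, 0, 0, 0, 0, 0, 0, 0, 0, 0, 0, 0, 0, 0, 0, -0.3, 0, 0, 0, 0, 0, -0.55, 0, 0, 0, 0, 0, -0.55, 0, 0, 0, 0, 0, -0.55, 0, 0, 0], gripper=-0.15)

```text
t: 50.55
tool_pos: [462.1, -254.8, 184.5]
eef_rot: [2.279, 2.161, 0.001]
wrist_force: [0.3, 0.3, -1.0]
finger_gap: 49.1
```

```bash
python3 - <<'E'
from h import *
print(pose()[0],robot.sense()['wrist_force'])
plan([(505,-204,185,27),(546,-152,185,57),(586,-103,185,87),(586,-103,109,87)])
E
```

```text
[ 462.08533116 -254.78560063  184.53418491] [ 0.31664106  0.34748195 -1.03778006]
[0.177, 0.134, -0.001, 0.001, 0.0, -0.501] rows 4 -> [ 484. -229.  185.]
[0.136, 0.175, -0.002, 0.001, 0.0, -0.501] rows 4 -> [ 505. -204.  185.]
[0.184, 0.401, 0.0, 0.0, 0.0, -1.0] rows 6 -> [ 546. -152.  185.]
[-0.045, 0.419, 0.0, 0.0, 0.0, -1.0] rows 6 -> [ 586. -103.  185.]
[0.0, 0.0, 0.507, 0.0, 0.0, 0.0] rows 3 -> [ 586. -103.  109.]
```

Call:
carry_out(deltas=[0.177, 0.134, 0, 0, 0, -0.5, 0.177, 0.134, 0, 0, 0, -0.5, 0.177, 0.134, 0, 0, 0, -0.5, 0.177, 0.134, 0, 0, 0, -0.5])

```text
t: 50.88
tool_pos: [481.6, -228.8, 181.1]
eef_rot: [-1.978, -2.434, 0.004]
wrist_force: [-1.0, -0.8, -0.1]
finger_gap: 49.8
```

Call:
carry_out(deltas=[0.136, 0.175, 0, 0, 0, -0.5, 0.136, 0.175, 0, 0, 0, -0.5, 0.136, 0.175, 0, 0, 0, -0.5, 0.136, 0.175, 0, 0, 0, -0.5])

```text
t: 51.22
tool_pos: [502.8, -204.4, 181.5]
eef_rot: [-1.649, -2.669, 0.003]
wrist_force: [-0.7, -0.4, 0.4]
finger_gap: 49.5
```

Call:
carry_out(deltas=[0.184, 0.4, 0, 0, 0, -1, 0.184, 0.4, 0, 0, 0, -1, 0.184, 0.4, 0, 0, 0, -1, 0.184, 0.4, 0, 0, 0, -1, 0.184, 0.4, 0, 0, 0, -1, 0.184, 0.4, 0, 0, 0, -1])

```text
t: 51.72
tool_pos: [544.0, -152.9, 181.7]
eef_rot: [-0.904, -3.004, 0.001]
wrist_force: [0.2, 0.2, 0.1]
finger_gap: 50.2
```

Call:
carry_out(deltas=[-0.045, 0.42, 0, 0, 0, -1, -0.045, 0.42, 0, 0, 0, -1, -0.045, 0.42, 0, 0, 0, -1, -0.045, 0.42, 0, 0, 0, -1, -0.045, 0.42, 0, 0, 0, -1, -0.045, 0.42, 0, 0, 0, -1, -0.045, 0.42, 0, 0, 0, -1, -0.045, 0.42, 0, 0, 0, -1])

```text
t: 52.38
tool_pos: [584.5, -103.0, 181.7]
eef_rot: [-0.092, -3.136, -0.001]
wrist_force: [-0.2, 0.7, 0.5]
finger_gap: 49.9
```

Call:
carry_out(deltas=[0, 0, 0.2, 0, 0, 0, 0, 0, 0.35, 0, 0, 0, 0, 0, 0.43, 0, 0, 0, 0, 0, 0.48, 0, 0, 0, 0, 0, 0.5, 0, 0, 0, 0, 0, 0.5, 0, 0, 0, 0, 0, 0.5, 0, 0, 0])

```text
t: 52.97
tool_pos: [585.1, -102.5, 107.7]
eef_rot: [-0.084, -3.138, -0.001]
wrist_force: [-0.1, 0.3, -0.4]
finger_gap: 49.8
```

Call:
carry_out(deltas=[0, 0, 0, 0, 0, 0, 0, 0, 0, 0, 0, 0, 0, 0, 0, 0, 0, 0, 0, 0, 0, 0, 0, 0, 0, 0, 0, 0, 0, 0, 0, 0, 0, 0, 0, 0, 0, 0, 0, 0, 0, 0, 0, 0, 0, 0, 0, 0, 0, 0, 0, 0, 0, 0], gripper=1)

```text
t: 53.72
tool_pos: [584.4, -103.0, 106.7]
eef_rot: [-0.084, -3.137, -0.0]
wrist_force: [-0.4, -2.6, 0.3]
finger_gap: 12.0
```

Call:
carry_out(deltas=[0, -0.02, -0.007, 0, 0, 0, 0, -0.045, -0.007, 0, 0, 0, 0, -0.07, -0.007, 0, 0, 0, 0, -0.09, -0.007, 0, 0, 0, 0, -0.11, -0.007, 0, 0, 0, 0, -0.13, -0.007, 0, 0, 0, 0, -0.14, -0.007, 0, 0, 0, 0, -0.14, -0.007, 0, 0, 0, 0, -0.14, -0.007, 0, 0, 0])

```text
t: 54.47
tool_pos: [583.2, -123.1, 106.8]
eef_rot: [-0.083, -3.136, -0.002]
wrist_force: [5.0, 0.1, -12.5]
finger_gap: 12.0
```

Call:
carry_out(deltas=[0, -0.01, 0, 0, 0, 0, 0, -0.02, 0, 0, 0, 0, 0, -0.02, 0, 0, 0, 0, 0, -0.02, 0, 0, 0, 0])

```text
t: 54.8
tool_pos: [583.3, -123.2, 106.8]
eef_rot: [-0.08, -3.136, -0.007]
wrist_force: [4.7, 9.4, -9.4]
finger_gap: 11.9
```

The lock is against its stop, with force up to 9 N and no further travel. I'll release it, lift and move clear for a look.

Call:
carry_out(deltas=[0, 0.015, 0, 0, 0, 0, 0, 0.015, 0, 0, 0, 0, 0, 0.015, 0, 0, 0, 0, 0, 0.015, 0, 0, 0, 0, 0, 0.015, -0.3, 0, 0, 0, 0, 0.015, -0.6, 0, 0, 0, 0, 0.015, -0.6, 0, 0, 0, 0, 0.015, -0.6, 0, 0, 0], gripper=-0.15)

```text
t: 55.47
tool_pos: [585.4, -125.2, 201.8]
eef_rot: [0.085, 3.138, 0.0]
wrist_force: [0.0, -0.4, -1.2]
finger_gap: 49.0
```

Call:
carry_out(deltas=[0.3, 1, 0, 0, 0, 0, 0.3, 1, 0, 0, 0, 0, 0.3, 1, 0, 0, 0, 0, 0.3, 1, 0, 0, 0, 0, 0.3, 1, 0, 0, 0, 0, 0.3, 1, 0, 0, 0, 0])

```text
t: 55.97
tool_pos: [546.0, 29.9, 197.4]
eef_rot: [-0.078, -3.136, -0.002]
wrist_force: [1.0, -0.5, -0.2]
finger_gap: 49.5
```

Call:
carry_out(deltas=[0, 1, 0, 0, 0, 0, 0, 1, 0, 0, 0, 0, 0, 1, 0, 0, 0, 0, 0, 1, 0, 0, 0, 0, 0, 1, 0, 0, 0, 0, 0, 1, 0, 0, 0, 0])

```text
t: 56.47
tool_pos: [554.8, 177.8, 197.2]
eef_rot: [-0.082, -3.136, 0.0]
wrist_force: [0.1, -1.6, 0.1]
finger_gap: 50.2
```

```bash
python3 - <<'E'
from h import *
a=cam('scene');b=cam('top')
cv2.imwrite('pics/c12.png',np.hstack([cv2.resize(f['color'][y:y+115,x:x+115,::-1],(400,400),interpolation=cv2.INTER_CUBIC) for f,x,y in((b,350,145),(a,175,95))]))
print([c for c in blobs(a,(3,200,150),(16,255,255),8)]); print(robot.sense()['wrist_force'],robot.sense()['tool_pos'])
E
```

```text
[(array([235.8, 156.4]), [229, 151, 14, 12, 120])]
[-0.35180766  0.47086914  0.1214955 ] [555.19040485 175.42087126 197.63071992]
```

View pics/c12.png

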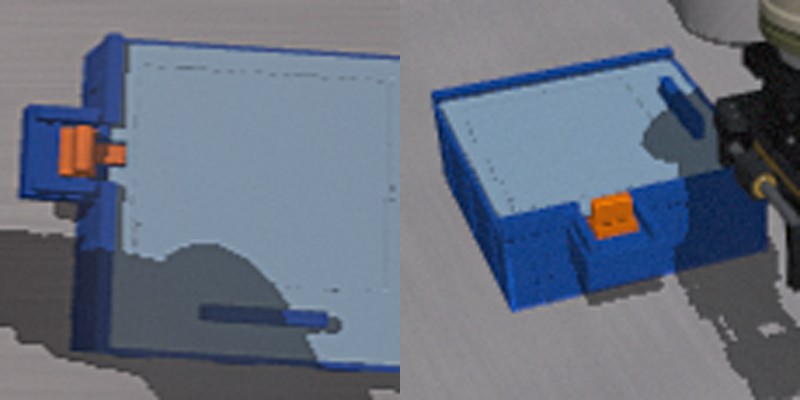

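The lid is shut. The lock's centroid, (235.8,156.4), matches its starting value, (235.9,156.6). I'll hand the job in.

```bash
python3 -c "
from cell import robot
print(robot.finish_job())"
```

```text
the job is handed in; nothing more can be done
None
```

I put the walnuts away and handed the job in at about 57 s of the 208 s allowed. The hand-in gives no verdict.

**What I did:**
- I slid the lock free and opened the lid about 160 mm.
- I pushed the two nuts in the dish to its ends and added the four loose ones. One of those had been knocked aside mid-run, so I located it again before picking it up.
- I carried the dish level to the tub and set it on the floor. The last picture before the lid closed shows it level there, with the visible nuts in it.
- I shut the lid, slid the lock home, released everything and moved the arm clear.

**Last checks:**
- **Lid:** the tool stopped at x = 463.7 mm, the same as when the lid was first gripped shut, pressing against the end stop.
- **Lock:** it stopped firmly after about 20 mm of travel. Its orange centroid is within about 0.2 px of the starting picture.
- **Robot:** the arm is clear of everything and the wrist force is about zero.

**Not confirmed or in disagreement:**
- One nut sat slightly higher than the rest in the dish. Its height was judged only by eye, but the lid slid shut over it.
- Not all six nuts are visible in the picture taken inside the tub, because the tub wall hides part of the dish.
- While the lid was being shut and the lock pushed home, the wrist showed vertical forces of 28 N and 12 N, because I had raised the grip by about 1 mm. Both are below the limits.
- My first estimate of the tub's position was about 4 mm off in y. I corrected it when the lock was first gripped.
- I did not measure the final positions of the funnel, spoon rest and brush, but nothing went near enough to touch them.

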